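# Check the gauge cases' catches, load the tray and close it with its boards

### The job

The gauge cases on the bench go back to the pedal line in the blue tray. Find with a light tug at each handle which lids are not caught, push those down until the catch snaps, and set the shut cases upright on the tray's floor by their handles, never lifting a case whose lid comes open. When all the cases are in, slide the two aluminium retaining boards from their stand fully home into the slots across the tray's two ends, and leave the other things on the bench alone.

Things in the scene. Friction and masses are not known exactly. Their poses are not given: they have to be found in the camera images.
- case1: grey gauge case, 100 x 100 mm, 45 mm high without its lid, 0.4 to 0.7 kg in all. Origin at the centre of its underside, z up; spring catch in the middle of the -x face, lid (12 mm thick, 0.08 kg with handle) hinged along the +x top edge. An uncaught lid rests on the catch's nose, its front edge only 7 mm (0.07 rad) proud, swings open freely and falls back when let go.
- handle1 (a point): middle of the lid handle of case1: bar along y with a rubber sleeve 15 mm thick, 50 mm long, that turns freely on it (posts at its ends); centre 88 mm above the underside of the shut case, 30 mm above the lid, over the case's centre; axes as the case's when shut. A caught lid gives under 2 mm, then the case comes up. To snap an uncaught lid, swing it down about its hinge (4 to 8 N down on its front edge).
- case2: grey gauge case, 100 x 100 mm, 45 mm high without its lid, 0.4 to 0.7 kg in all; may be absent. Origin at the centre of its underside, z up; spring catch in the middle of the -x face, lid (12 mm thick, 0.08 kg with handle) hinged along the +x top edge. An uncaught lid rests on the catch's nose, its front edge only 7 mm (0.07 rad) proud, swings open freely and falls back when let go.
- handle2 (a point): middle of the lid handle of case2: bar along y with a rubber sleeve 15 mm thick, 50 mm long, that turns freely on it (posts at its ends); centre 88 mm above the underside of the shut case, 30 mm above the lid, over the case's centre; axes as the case's when shut. A caught lid gives under 2 mm, then the case comes up. To snap an uncaught lid, swing it down about its hinge (4 to 8 N down on its front edge).
- case3: grey gauge case, 100 x 100 mm, 45 mm high without its lid, 0.4 to 0.7 kg in all; may be absent. Origin at the centre of its underside, z up; spring catch in the middle of the -x face, lid (12 mm thick, 0.08 kg with handle) hinged along the +x top edge. An uncaught lid rests on the catch's nose, its front edge only 7 mm (0.07 rad) proud, swings open freely and falls back when let go.
- handle3 (a point): middle of the lid handle of case3: bar along y with a rubber sleeve 15 mm thick, 50 mm long, that turns freely on it (posts at its ends); centre 88 mm above the underside of the shut case, 30 mm above the lid, over the case's centre; axes as the case's when shut. A caught lid gives under 2 mm, then the case comes up. To snap an uncaught lid, swing it down about its hinge (4 to 8 N down on its front edge).
- tray: blue carrying tray fixed on the bench, 138 mm (x) by 460 mm (y), its ends open; origin at the centre of its underside, z up. Floor 8 mm thick; rims 20 mm above the floor along both long sides (inside width 128 mm). Cross slots for the two retaining boards at y = +205 mm and -205 mm; the cases stand between them (guides begin 195 mm from the middle).
- slot_a (a point): middle of the tray's slot at its +y end, on the tray floor, 8 mm above the bench; axes as the tray's. Two upright aluminium guide channels at the long sides make a slot 12 mm wide (y) and 121 mm between its ends (x), open in the middle; guides 50 mm above the floor, with a flared mouth up to 60 mm. Either board fits.
- mid_a (a point): centre of a retaining board (two alike): bare aluminium plate 116 mm long (x), 8 mm thick (y), 95 mm high (z up), black rubber patch near its top edge, 0.2 kg. At the start it stands upright and loose in the stand, its lower edge 6 mm above the bench. Fully home in a tray slot its centre is 55.5 mm above the bench.
- board_a: the same retaining board as mid_a; origin at the centre of its lower edge
- slot_b (a point): middle of the tray's slot at its -y end, on the tray floor, 8 mm above the bench; axes as the tray's. Two upright aluminium guide channels at the long sides make a slot 12 mm wide (y) and 121 mm between its ends (x), open in the middle; guides 50 mm above the floor, with a flared mouth up to 60 mm. Either board fits.
- mid_b (a point): centre of a retaining board (two alike): bare aluminium plate 116 mm long (x), 8 mm thick (y), 95 mm high (z up), black rubber patch near its top edge, 0.2 kg. At the start it stands upright and loose in the stand, its lower edge 6 mm above the bench. Fully home in a tray slot its centre is 55.5 mm above the bench.
- board_b: the same retaining board as mid_b; origin at the centre of its lower edge
- stand: dark steel stand fixed on the bench that stores the two boards: base 150 mm (x) by 110 mm (y), 6 mm thick, two 11 mm slots along x, 55 mm apart (y = +27.5 and -27.5 mm), guides 35 mm above the base; origin at the centre of its underside.
- parts_bin: open blue bin with pedal stampings, 130 x 110 x 60 mm, fixed on the bench, stands in the way only; origin at the centre of its underside
- wrench: open-ended wrench lying on the bench, a bystander; leave it alone
- oil_can: grey can 52 mm across, 100 mm high, a bystander; leave it alone
Things that resemble listed ones, but are neither listed nor needed, are in the scene too. What is shaped like the board_b but purple is not meant.

How it is judged:
On the way, in this order (a step that is already met when the one before it is completed fails the run):
1. every case stands on the tray's floor with its lid caught (x of case1 in the frame of tray between -0.03 and 0.03 m and y of case1 in the frame of tray between -0.155 and 0.155 m and z of case1 in the frame of tray between 0.003 and 0.013 m and angle between each of case1, case2, case3's own z axis and vertical below 0.08 rad and angle between the z axis of handle1 and the z axis of case1, either way round below 0.03 rad and linear speed of each of case1, case2, case3 below 0.03 m/s and x of case2 in the frame of tray between -0.03 and 0.03 m and y of case2 in the frame of tray between -0.155 and 0.155 m and z of case2 in the frame of tray between 0.003 and 0.013 m and angle between the z axis of handle2 and the z axis of case2, either way round below 0.03 rad and x of case3 in the frame of tray between -0.03 and 0.03 m and y of case3 in the frame of tray between -0.155 and 0.155 m and z of case3 in the frame of tray between 0.003 and 0.013 m and angle between the z axis of handle3 and the z axis of case3, either way round below 0.03 rad), for 0.2 s.
2. a retaining board is fully home in each of the tray's two slots ((((y of mid_a in the frame of slot_a between -0.006 and 0.006 m and x of mid_a in the frame of slot_a between -0.005 and 0.005 m and z of mid_a in the frame of slot_a below 0.0505 m and angle between mid_a's own z axis and vertical below 0.08 rad and angle between the x axis of mid_a and the x axis of slot_a, either way round below 0.08 rad) and (y of mid_b in the frame of slot_b between -0.006 and 0.006 m and x of mid_b in the frame of slot_b between -0.005 and 0.005 m and z of mid_b in the frame of slot_b below 0.0505 m and angle between mid_b's own z axis and vertical below 0.08 rad and angle between the x axis of mid_b and the x axis of slot_b, either way round below 0.08 rad)) or ((y of mid_a in the frame of slot_b between -0.006 and 0.006 m and x of mid_a in the frame of slot_b between -0.005 and 0.005 m and z of mid_a in the frame of slot_b below 0.0505 m and angle between mid_a's own z axis and vertical below 0.08 rad and angle between the x axis of mid_a and the x axis of slot_b, either way round below 0.08 rad) and (y of mid_b in the frame of slot_a between -0.006 and 0.006 m and x of mid_b in the frame of slot_a between -0.005 and 0.005 m and z of mid_b in the frame of slot_a below 0.0505 m and angle between mid_b's own z axis and vertical below 0.08 rad and angle between the x axis of mid_b and the x axis of slot_a, either way round below 0.08 rad)))), for 0.2 s.
At the end, for the whole second after the job is handed in: Every case present stands upright (0.08 rad) at rest on the tray floor (5 mm) between the slots, its lid caught (within 0.03 rad of shut); each slot holds a board, upright and at rest, within 3 mm of fully down, 5 mm of the middle and 6 mm of the slot's line (all of step 1 and (((y of mid_a in the frame of slot_a between -0.006 and 0.006 m and x of mid_a in the frame of slot_a between -0.005 and 0.005 m and z of mid_a in the frame of slot_a below 0.0505 m and angle between mid_a's own z axis and vertical below 0.08 rad and angle between the x axis of mid_a and the x axis of slot_a, either way round below 0.08 rad) and (y of mid_b in the frame of slot_b between -0.006 and 0.006 m and x of mid_b in the frame of slot_b between -0.005 and 0.005 m and z of mid_b in the frame of slot_b below 0.0505 m and angle between mid_b's own z axis and vertical below 0.08 rad and angle between the x axis of mid_b and the x axis of slot_b, either way round below 0.08 rad)) or ((y of mid_a in the frame of slot_b between -0.006 and 0.006 m and x of mid_a in the frame of slot_b between -0.005 and 0.005 m and z of mid_a in the frame of slot_b below 0.0505 m and angle between mid_a's own z axis and vertical below 0.08 rad and angle between the x axis of mid_a and the x axis of slot_b, either way round below 0.08 rad) and (y of mid_b in the frame of slot_a between -0.006 and 0.006 m and x of mid_b in the frame of slot_a between -0.005 and 0.005 m and z of mid_b in the frame of slot_a below 0.0505 m and angle between mid_b's own z axis and vertical below 0.08 rad and angle between the x axis of mid_b and the x axis of slot_a, either way round below 0.08 rad))) and linear speed of each of board_a, board_b below 0.03 m/s); the robot touches nothing.
It fails at once if case1 is lifted with its lid open (height (world z) of case1 above 0.03 m and angle between the z axis of handle1 and the z axis of case1, either way round above 0.2 rad).
It fails at once if case2 is lifted with its lid open (height (world z) of case2 above 0.03 m and angle between the z axis of handle2 and the z axis of case2, either way round above 0.2 rad).
It fails at once if case3 is lifted with its lid open (height (world z) of case3 above 0.03 m and angle between the z axis of handle3 and the z axis of case3, either way round above 0.2 rad).
It fails at once if the wrench or oil can is disturbed (moved over 30 mm) (distance of any of wrench, oil_can from where it was at the start of the episode above 0.03 m).
Of case2, case3 only 1 to 2 are there at a start; the rules pass over those that are not, and their reading is None.
At some moment in a run one of case1, case2, case3 may be knocked a few centimetres aside while the robot is not near it.
It also fails if it takes over 210 s, if anything falls off the work surface, if the arm or the gripper's body presses on something with over 40 N, if the wrist force passes 120 N, or if a joint passes its speed limit or range.

### The arm

A 6-joint arm with a two-finger parallel gripper is mounted at the origin on the work surface. World frame = base frame: x ahead of the robot, y to its left, z up, the work surface at z = 0. Lengths are in m, angles in rad, forces in N, time in s.
With the tool pointing down it reaches from about 0.35 to 0.925 m from the base axis. Payload 6.4 kg.
Tool frame: the origin (TCP) lies at the very end of the fingers, on their centre line; the grasp point (between the pads) lies 19 mm behind it; y points along the fingers, z is the direction in which the jaws open and shut, and the axes are right-handed (so a half turn about y gives the same grasp; the last joint's range is limited). The gripper opens to 94 mm and grips with 3 to 60 N. Pads are 16 mm wide; open, the fingers measure 119 mm over their backs; the gripper's body (75 mm by 177 mm) begins 78 mm behind the grasp point.
Start: joints at [1.037, 0.245, 1.558, -0, 1.339, -0.174], TCP at [0.229, 0.608, 0.183] pointing down, gripper open.
Joint ranges: [-3.13, 3.13], [-1.02, 2.26], [0.13, 2.54], [-0.95, 4.09], [0.21, 2.88], [-2.74, 2.74]. Speed limits (rad/s): [2.57, 2.57, 3.14, 3.14, 3.14, 3.14].

### API

Orientations are given as a unit quaternion [w, x, y, z].
In Python, from station import env, vision gives the robot as it stands.
- The arm moves only by the tool jog_arm, never from a script. Its argument "motion" is text: rows parted by semicolons, each of 5 numbers parted by spaces: the opening, from -1 (shut) to 1 (fully open), so that 0 is half open, then the shift along the tool's x, y, z in m, then the turn about the tool's y in degrees. In form: grip x y z turn; .... A call has 1 to 10 rows; each row shifts and turns the commanded pose from where the row before left it, along the tool's axes as they then stand; what a row does not reach is not made up. A row lasts 1/12 s, in which the tool goes at most 41.7 mm and 7.16 degrees, less where a joint would pass 70% of its speed; a pose out of reach is approached as far as the arm can. A call is refused whole if a number of a shift passes 0.0417 or a number of a turn 7.16, either way. A call with a gripper value outside its range is refused whole. The fingers move at their own pace and stop on an object; "force" is the grip in N (left out, the last holds). Time passes only in rows, so rows that do not move let the fingers close. It gives the time, the measured TCP pose, the force and the opening at its end, in the units of the state.
- env.observe(): the state, without advancing time (a new reading comes with each control period).
- vision.read_camera(name): name is "scene" or "top" or "wrist"; returns (picture, depth): 400x640x3 uint8, red, green, blue; 400x640 float32, m along the optical axis (not along the pixel's ray), 0 where there is no reading.
- vision.camera_params(name): a dict with "fx", "fy", "cx", "cy" (pixels), "D" ([k1, k2, p1, p2, k3] as OpenCV has them; the pictures are not rectified), "origin" and "attitude" of the camera in the world. Camera axes: x right, y down, z forward; pixel columns grow to the right and rows downward; lengths in m; the calibration is good to about 2 mm. A picture is of the moment at which its call begins: read the wrist's pose just before it. camera_params takes no time and is no camera call; for the wrist camera it gives the pose at the moment of the call.
- env.finish_job(): hands the job in, once; it reports no verdict.
The state is a dict: "time": time; "joint_pos": joint angles; "joint_vel": joint speeds; "joint_efforts": joint torques, N m; "tcp_pos": TCP position; "ee_rot": TCP orientation; "ft_force": force on the tool from outside, world axes, zero at the start; "torque": the same for the moment, N m; "finger_gap": finger opening in m.
Only numpy, scipy, OpenCV 4.12 (cv2) and the standard library are available. Lean on these libraries where they do the work, as an engineer would, in place of code of your own. Each camera call takes 0.05 s, during which the arm holds its last target.

## Working session

There is one attempt and no reset: what is moved stays moved. The work goes in short steps, Python scripts to look and compute and a tool call to move; the robot and the scene stay as the last step left them, time stands still between calls to the robot, and variables do not carry over. Pictures are saved under pics/ and viewed, and the job is handed in when it is done.

Besides the shell and the picture viewer there is one more tool, called after "Call:" as name(argument=value, ...) on one line, values as JSON. jog_arm: Moves the arm, as the interface text tells. Its arguments: {"type":"object","properties":{"motion":{"type":"string"},"force":{"type":"number"}},"required":["motion"]}

```bash
ls; mkdir -p pics
cat > h.py <<'E'
import numpy as np, cv2
from station import env, vision
def shot(n,fn):
    p=vision.camera_params(n); im,d=vision.read_camera(n)
    cv2.imwrite('pics/'+fn+'.png',im[:,:,::-1]); np.savez('pics/'+fn+'.npz',im=im,d=d,p=np.array(p,dtype=object))
    return im,d,p
def load(fn):
    z=np.load('pics/'+fn+'.npz',allow_pickle=True); return z['im'],z['d'],z['p'].item()
def Rm(p):
    a=np.array(p['attitude'],float)
    if a.size==9: return a.reshape(3,3)
    from scipy.spatial.transform import Rotation as R
    return R.from_quat([a[1],a[2],a[3],a[0]]).as_matrix()
def K(p): return np.array([[p['fx'],0,p['cx']],[0,p['fy'],p['cy']],[0,0,1.]])
def cloud(d,p):
    h,w=d.shape; u,v=np.meshgrid(np.arange(w),np.arange(h))
    q=cv2.undistortPoints(np.stack([u,v],-1).reshape(-1,1,2).astype(np.float64),K(p),np.array(p['D'],float)).reshape(h,w,2)
    c=np.dstack([q[...,0]*d,q[...,1]*d,d])
    W=c@Rm(p).T+np.array(p['origin']); W[d<=0]=np.nan
    return W
def proj(P,p):
    R=Rm(p); c=(np.atleast_2d(P)-np.array(p['origin']))@R
    return cv2.projectPoints(c.reshape(-1,1,3),np.zeros(3),np.zeros(3),K(p),np.array(p['D'],float))[0].reshape(-1,2)
def ray(u,v,p,z):
    q=cv2.undistortPoints(np.array([[[u,v]]],float),K(p),np.array(p['D'],float))[0,0]
    r=Rm(p)@np.array([q[0],q[1],1]); o=np.array(p['origin']); return o+r*(z-o[2])/r[2]
E
python3 - <<'E'
from h import *
for n in ['scene','top','wrist']:
    im,d,p=shot(n,n+'0'); print(n,p)
print(env.observe())
E
```

```text
pics
scene {'fx': 459.4187673946498, 'fy': 459.4187673946498, 'cx': 316.3237167034679, 'cy': 209.0850540700121, 'D': array([-0.12516615,  0.        ,  0.        ,  0.        ,  0.        ]), 'origin': array([1.24032094, 0.54773463, 1.09110492]), 'attitude': array([-0.15298829,  0.38573289,  0.8529789 , -0.31659394])}
top {'fx': 382.168968278548, 'fy': 382.168968278548, 'cx': 323.27248898222524, 'cy': 203.9716612795536, 'D': array([0.01319873, 0.        , 0.        , 0.        , 0.        ]), 'origin': array([ 0.30801232, -0.03732609,  1.21193236]), 'attitude': array([-0.07288122,  0.71287049, -0.69485395,  0.06067932])}
wrist {'fx': 286.36641339562107, 'fy': 286.36641339562107, 'cx': 320.4047021523694, 'cy': 200.5363351669607, 'D': array([-0.04395546,  0.        ,  0.        ,  0.        ,  0.        ]), 'origin': array([0.16701592, 0.63099308, 0.38319263]), 'attitude': array([0.0953571 , 0.81674981, 0.56533492, 0.06498614])}
{'time': 0.15, 'joint_pos': array([ 1.03689022e+00,  2.45640971e-01,  1.55869637e+00, -3.35152298e-06,
        1.33868502e+00, -1.74082258e-01]), 'joint_vel': array([ 9.16708565e-05, -2.76029067e-03, -2.40535504e-03,  6.29783116e-04,
        5.49861946e-04, -8.24103524e-04]), 'joint_efforts': array([ 1.47089162e-03, -4.16267252e+01, -3.14980173e+01,  6.85753394e-02,
        3.15802800e-02, -1.05344650e-04]), 'tcp_pos': array([0.2286113 , 0.60796564, 0.18252685]), 'ee_rot': array([-0.69521903,  0.6961681 , -0.12670559,  0.12635731]), 'ft_force': array([-0.75827022, -0.44969377, -0.08851125]), 'torque': array([-0.00327262,  0.0183127 , -0.03511146]), 'finger_gap': 0.09371534380705737}
```

View pics/top0.png

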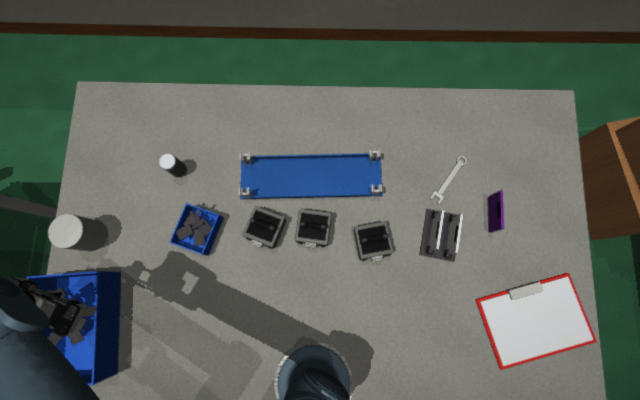

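View pics/scene0.png

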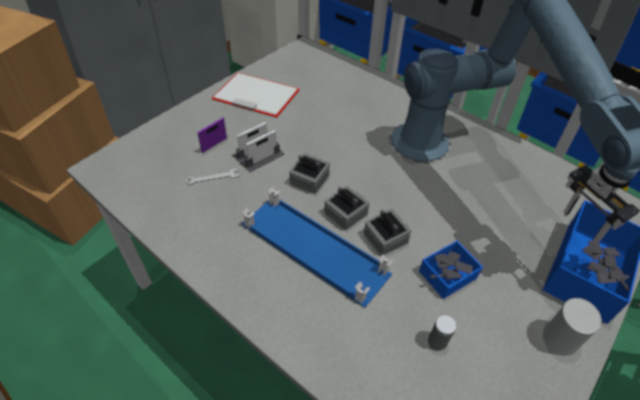

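View pics/wrist0.png

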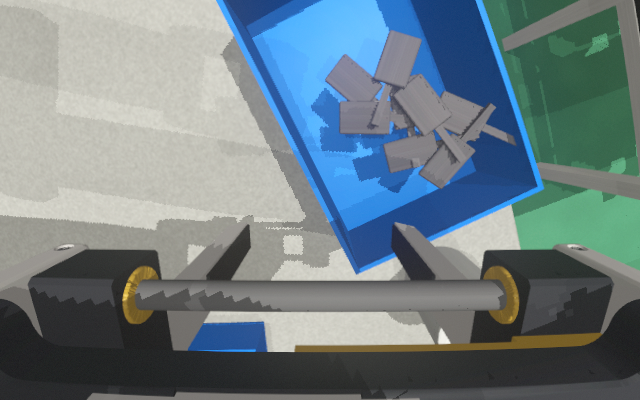

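Top view: three cases at px (265,227), (314,228) and (375,240). The tray is at (312,176) with guides at its corners, and the stand with two bare boards is at (441,234). The purple decoy board is at (496,211), the bin at (196,229), the can at (172,165) and the wrench at (450,180). The big grey cylinder at (68,232) is unlisted. I'll measure next.

Run:
```python
from h import *
for n in ['top0','scene0']:
    im,d,p=load(n); W=cloud(d,p)
    m=(W[...,0]>.25)&(W[...,0]<.8)&(abs(W[...,1])<.5)
    np.save('pics/W'+n,W)
    g=W[m]; b=g[abs(g[:,2])<.015]; print(n,'bench',np.median(b[:,2]),len(b), b[:,2].std())
im,d,p=load('top0')
c=im[130:280,150:530]
cv2.imwrite('pics/topc.png',cv2.resize(c,None,fx=2.1,fy=2.1,interpolation=cv2.INTER_CUBIC)[:,:,::-1])
im,d,p=load('scene0')
c=im[110:310,180:500]
cv2.imwrite('pics/scenec.png',cv2.resize(c,None,fx=2.5,fy=2.5,interpolation=cv2.INTER_CUBIC)[:,:,::-1])
```

```text
top0 bench -0.0010761259321334649 45063 0.0037736430981878087
scene0 bench -0.0017796659780175972 37850 0.004058652713533747
```

View pics/topc.png

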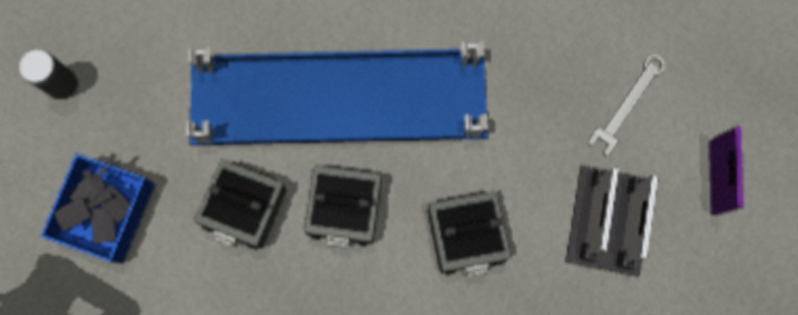

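View pics/scenec.png

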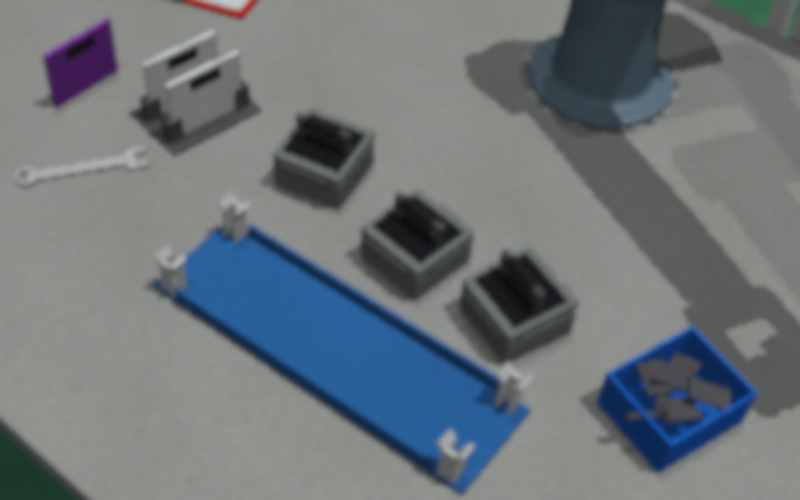

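The crop confirms three grey cases with their catches facing the robot, and two bare aluminium boards with black patches. The purple one at crop (725,170) is the decoy.

Run:
```python
from h import *
def rect(pts):
    r=cv2.minAreaRect((pts[:,:2]*1000).astype(np.float32)); return np.round(r[0],1),np.round(r[1],1),round(r[2],1)
for n in ['top0','scene0']:
    im,d,p=load(n); W=np.load('pics/W'+n+'.npy')
    im=im.astype(int)
    print('==',n)
    m=(W[...,2]>.012)&(W[...,0]>.25)&(W[...,0]<.8)&(abs(W[...,1])<.5)
    k,L,st,ce=cv2.connectedComponentsWithStats(m.astype(np.uint8),connectivity=4)
    for i in range(1,k):
        if st[i,4]<25: continue
        P=W[L==i]; hi=P[P[:,2]>np.nanmax(P[:,2])-.012]
        print(np.round(ce[i]),st[i,4],'z95',np.percentile(P[:,2],[50,95,99]).round(4),'rect',*rect(P),'hi',hi.mean(0).round(4),*rect(hi))
    blue=(im[...,2]>im[...,0]+50)&(W[...,0]>.4)&(W[...,0]<.8)&(abs(W[...,1])<.32)&(W[...,2]<.1)
    k,L,st,ce=cv2.connectedComponentsWithStats(blue.astype(np.uint8))
    for i in range(1,k):
        if st[i,4]>200:
            P=W[L==i]; print('blue',ce[i],st[i,4],P.mean(0),np.percentile(P[:,2],[5,50,95]),rect(P))
```

```text
== top0
[375. 154.] 85 z95 [0.057  0.0673 0.068 ] rect [ 695.3 -171.7] [22.7 31.1] 0.5 hi [ 0.695  -0.1716  0.0632] [ 695.1 -171.7] [31.2 22. ] 89.6
[246. 157.] 96 z95 [0.0553 0.0664 0.0703] rect [676.1 237. ] [22.6 30.3] 6.2 hi [0.6763 0.2383 0.064 ] [676.3 236.8] [21.2 29.8] 3.8
[172. 165.] 412 z95 [0.0886 0.102  0.1036] rect [643.5 462.1] [50.1 51.1] 20.5 hi [0.6432 0.4653 0.0988] [643.  465.2] [47.  46.2] 69.7
[310. 155.] 339 z95 [0.0246 0.0298 0.0313] rect [696.6  33.7] [  7.9 377.2] 2.7 hi [0.6965 0.036  0.0266] [696.6  34.1] [  7.9 376.4] 2.7
[376. 189.] 80 z95 [0.0565 0.0665 0.0684] rect [ 588.2 -176.7] [31.  28.7] 0.8 hi [ 0.5841 -0.1767  0.0621] [ 584.2 -176.8] [21.9 29.1] 1.9
[294. 194.] 399 z95 [0.0265 0.062  0.0659] rect [563.3  43.2] [409.1  23.5] 89.7 hi [0.5644 0.2349 0.0617] [564.8 233.1] [22.5 29.2] 2.3
[196. 228.] 1363 z95 [0.0505 0.0606 0.0629] rect [452.  375.6] [114.2 148.5] 72.5 hi [0.4493 0.3793 0.0585] [452.1 375.7] [114.2 148.3] 72.8
[264. 227.] 1215 z95 [0.0605 0.0948 0.0978] rect [454.6 167. ] [100.4 115.9] 69.8 hi [0.4595 0.1645 0.0948] [459.9 165.2] [78.
[... 1344 characters left out ...]
 623 z95 [0.0239 0.0584 0.0622] rect [696.6  16.7] [ 24.9 413.9] 0.1 hi [ 0.6979 -0.1742  0.0599] [ 696.5 -172.1] [22.6 36.1] 2.3
[451. 267.] 1783 z95 [0.047  0.0595 0.0613] rect [452.8 375.1] [114.3 150.4] 72.8 hi [0.4535 0.3803 0.057 ] [452.6 374.4] [112.9 150.4] 72.8
[361. 292.] 160 z95 [0.0512 0.0654 0.0675] rect [675.7 237.5] [25.2 32.5] 3.4 hi [0.676  0.2367 0.0617] [675.1 237.5] [23.9 32.5] 3.4
[442. 332.] 650 z95 [0.0861 0.1001 0.1014] rect [645.5 463.4] [52.7 48.2] 42.5 hi [0.6442 0.4641 0.0978] [643.7 464.5] [46.3 46.1] 51.7
blue [318.95579057 249.07610957] 5768 [0.62468225 0.04319575 0.00790382] [0.00162504 0.0060469  0.02416934] (array([629.8,  27.7]), array([143.1, 463.7]), 3.3)
```

```bash
cat >> h.py <<'E'
from scipy.spatial.transform import Rotation as R
def tool():
    s=env.observe(); q=s['ee_rot']; return s,R.from_quat([q[1],q[2],q[3],q[0]]).as_matrix()
def plan(tgt,jaw=None):
    """tgt world TCP; jaw = world heading (deg, mod 180) of the jaw (tool z) axis"""
    s,M=tool(); p=s['tcp_pos']; 
    h=np.degrees(np.arctan2(M[1,2],M[0,2]))
    print('t',round(s['time'],2),'tcp',p.round(4),'jaw',round(h,2),'down',M[:,1].round(3),'F',s['ft_force'].round(2),'gap',round(s['finger_gap'],4),'j6',round(s['joint_pos'][5],2))
    turn=0
    if jaw is not None:
        dh=(jaw-h+90)%180-90; turn=-dh   # tool y is down -> positive turn lowers heading
        print('turn about tool y: %.2f deg  (other way %.1f)'%(turn,turn-np.sign(turn)*180))
    M2=M@R.from_euler('y',turn,degrees=True).as_matrix()
    d=np.array(tgt)-p
    print('after turn, tool shift mm:',(M2.T@d*1000).round(1))
def case_h(y): pass
E
python3 - <<'E'
from h import *
plan([.46,.165,.25],-20.4)
E
```

```text
t 0.15 tcp [0.2286 0.608  0.1825] jaw 69.38 down [-0.001 -0.001 -1.   ] F [-0.76 -0.45 -0.09] gap 0.0937 j6 -0.17
turn about tool y: 89.78 deg  (other way -90.2)
after turn, tool shift mm: [334.6 -67.1 371.3]
```

Call:
jog_arm(motion="0 0 -0.007 0 7; 0 0 -0.007 0 7; 0 0 -0.007 0 7; 0 0 -0.007 0 7; 0 0 -0.007 0 7; 0 0 -0.007 0 7; 0 0 -0.007 0 7; 0 0 -0.007 0 7; 0 0 -0.007 0 7; 0 0 -0.007 0 7", force=20)

```text
time: 0.98
tcp_pos: [0.2287, 0.6082, 0.2532]
ee_rot: [-0.495, 0.496, -0.504, 0.504]
ft_force: [-0.3, -0.1, 0.4]
finger_gap: 0.047
```

Call:
jog_arm(motion="0 0 0 0 6.6; 0 0 0 0 6.6; 0 0 0 0 6.6; 0 0.037 0 0.041 0; 0 0.037 0 0.041 0; 0 0.037 0 0.041 0; 0 0.037 0 0.041 0; 0 0.037 0 0.041 0; 0 0.037 0 0.041 0; 0 0.037 0 0.041 0")

```text
time: 1.82
tcp_pos: [0.3638, 0.3479, 0.2531]
ee_rot: [-0.404, 0.404, -0.581, 0.581]
ft_force: [0.7, 0.6, 0.3]
finger_gap: 0.0473
```

Call:
jog_arm(motion="0 0.037 0 0.041 0; 0 0.037 0 0.041 0; 0 0 0 0 0; 0 0 0 0 0")

```text
time: 2.15
tcp_pos: [0.4029, 0.2742, 0.2532]
ee_rot: [0.402, -0.402, 0.582, -0.581]
ft_force: [-0.5, 1.2, 0.4]
finger_gap: 0.0468
```

Run:
```python
from h import *
plan([.46,.165,.25],-20.4)
shot('wrist','w1'); shot('top','top1')
```

```text
t 2.15 tcp [0.4029 0.2742 0.2532] jaw -20.66 down [-0.  0. -1.] F [-0.54  1.18  0.37] gap 0.0468 j6 0.72
turn about tool y: -0.26 deg  (other way 179.7)
after turn, tool shift mm: [82.5  3.2 91.6]
```

View pics/w1.png

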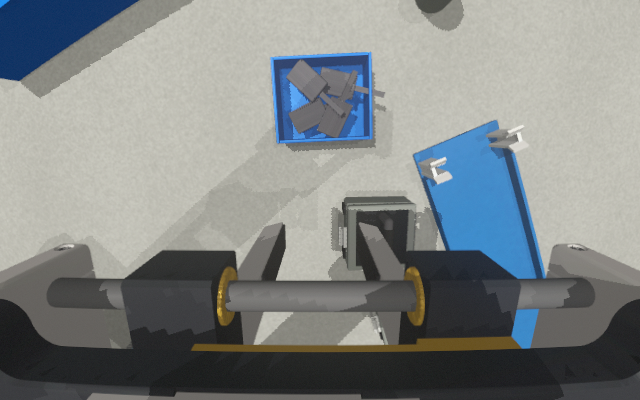

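View pics/top1.png

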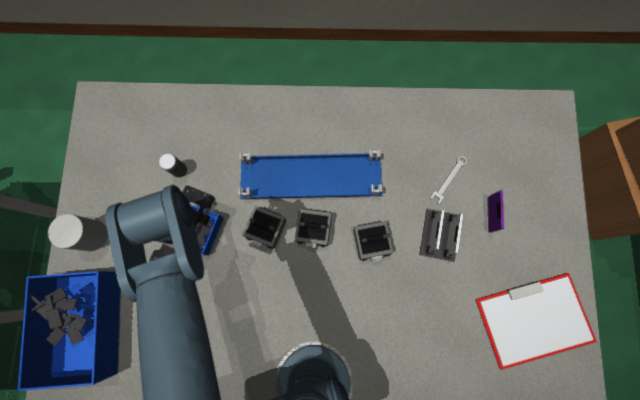

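Run:
```python
from h import *
im,d,p=load('w1'); W=cloud(d,p)
m=(W[...,2]>.012)&(W[...,0]>.38)&(W[...,0]<.54)&(W[...,1]>.08)&(W[...,1]<.25)&(W[...,2]<.11)
P=W[m]; print(len(P)); 
b=P[P[:,2]>.04]
print(cv2.minAreaRect((b[:,:2]*1000).astype(np.float32)))
hi=P[P[:,2]>.085]; print(len(hi),hi.mean(0),hi[:,2].max() if len(hi) else 0)
g=W[(abs(W[...,2])<.01)&(W[...,0]<.5)];print('bench',np.median(g[:,2]))
# guides at +y end
```

```text
3562
((453.42938232421875, 166.55096435546875), (100.13375854492188, 114.99116516113281), 70.36770629882812)
271 [0.46596854 0.1854459  0.09525075] 0.0996414747271227
bench -0.00038419926602212273
```

Call:
jog_arm(motion="0 0.01 0 0.031 0; 0 0.01 0 0.031 0; 0 0.01 0 0.03 0; 0 0 0 0 0; 0 0 0 0 0")

```text
time: 2.67
tcp_pos: [0.4777, 0.2165, 0.2529]
ee_rot: [0.403, -0.404, 0.581, -0.58]
ft_force: [0.9, -0.4, -0.2]
finger_gap: 0.0468
```

Run:
```python
from h import *
plan([.46,.165,.25],-20.4)
shot('wrist','w2')
```

```text
t 2.67 tcp [0.4777 0.2165 0.2529] jaw -20.38 down [-0.001  0.    -1.   ] F [ 0.94 -0.42 -0.17] gap 0.0468 j6 0.56
turn about tool y: 0.02 deg  (other way -180.0)
after turn, tool shift mm: [54.4  2.9  1.3]
```

View pics/w2.png

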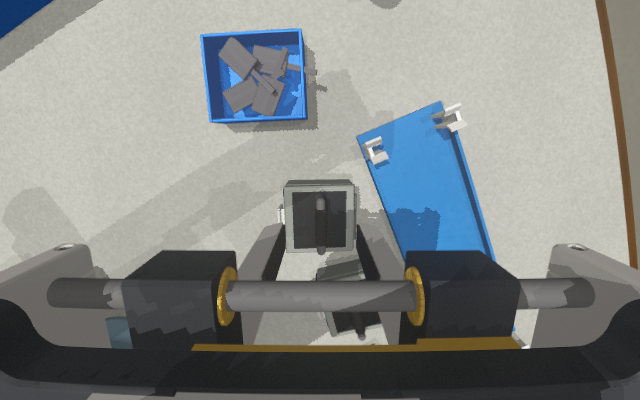

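```bash
cat >> h.py <<'E'
def case(W,c,r=.085):
    m=(np.hypot(W[...,0]-c[0],W[...,1]-c[1])<r)&(W[...,2]<.125)
    P=W[m]; hi=P[(P[:,2]>.075)]
    rr=cv2.minAreaRect((hi[:,:2]*1000).astype(np.float32))
    b=P[(P[:,2]>.035)&(P[:,2]<.075)]
    rb=cv2.minAreaRect((b[:,:2]*1000).astype(np.float32))
    print('handle',np.round(rr[0],1),np.round(rr[1],1),round(rr[2],1),'ztop',np.percentile(hi[:,2],[50,90,99]).round(4),'body',np.round(rb[0],1),np.round(rb[1],1),round(rb[2],1))
E
python3 - <<'E'
from h import *
im,d,p=load('w2'); W=cloud(d,p); case(W,(.46,.165))
im,d,p=load('top1'); W=cloud(d,p); 
for c in [(.46,.165),(.46,.015),(.4265,-.167)]: case(W,c)
E
```

```text
handle [459.  165.4] [78.1 14.7] 69.8 ztop [0.0961 0.0978 0.0988] body [453.5 166.7] [ 99.9 116.1] 70.1
handle [460.3 165.4] [79.2 14.6] 69.8 ztop [0.0951 0.0983 0.1003] body [454.8 167.2] [100.5 116. ] 70.4
handle [460.5  15.2] [75.5 14.6] 83.1 ztop [0.0921 0.0954 0.0984] body [457.8  15.7] [100.  115.7] 83.9
handle [ 426.7 -166.6] [14.6 77.5] 12.7 ztop [0.0941 0.0975 0.0992] body [ 420.3 -169.4] [119.1 100.4] 12.0
```

Call:
jog_arm(motion="0 0.027 0 0 0; 0 0.027 0 0 0; 0 0 0.03 0.001 0; 0 0 0.03 0 0; 0 0 0.03 0 0; 0 0 0.03 0 0; 0 0 0.02 0 0; 0 0 0.02 0 0; 0 0 0.01 0 0; 0 0 0 0 0")

```text
time: 3.55
tcp_pos: [0.4573, 0.1658, 0.0811]
ee_rot: [0.403, -0.406, 0.581, -0.579]
ft_force: [-0.4, -0.2, -0.0]
finger_gap: 0.047
```

Run:
```python
from h import *
plan([.4595,.1654,.0715],-20.2)
```

```text
t 3.55 tcp [0.4573 0.1658 0.0811] jaw -20.28 down [-0.005 -0.    -1.   ] F [-0.45 -0.17 -0.03] gap 0.047 j6 0.47
turn about tool y: -0.08 deg  (other way 179.9)
after turn, tool shift mm: [-0.4  9.6  2.3]
```

Call:
jog_arm(motion="0 0 0.009 0.002 0; 0 0 0 0 0; -1 0 0 0 0; -1 0 0 0 0; -1 0 0 0 0; -1 0 0 0 0; -1 0 0 0 0; -1 0 0 0 0; -1 0 0 0 0; -1 0 0 0 0", force=15)

```text
time: 4.38
tcp_pos: [0.4606, 0.1647, 0.0755]
ee_rot: [0.403, -0.404, 0.582, -0.58]
ft_force: [-12.5, 3.1, 20.0]
finger_gap: 0.006
```

Run:
```python
from h import *
plan([.4595,.1654,.0715],-20.2)
```

```text
t 4.38 tcp [0.4606 0.1647 0.0755] jaw -20.43 down [-0.004  0.001 -1.   ] F [-12.53   3.08  20.  ] gap 0.006 j6 0.47
turn about tool y: -0.23 deg  (other way 179.8)
after turn, tool shift mm: [-0.3  4.  -1.3]
```

Call:
jog_arm(motion="-1 0 -0.001 0 0; -1 0 -0.001 0 0; -1 0 -0.001 0 0; -1 0 0 0 0; -1 0 0 0 0")

```text
time: 4.8
tcp_pos: [0.4619, 0.1639, 0.0772]
ee_rot: [-0.403, 0.403, -0.581, 0.581]
ft_force: [0.3, -0.4, 0.0]
finger_gap: 0.0007
```

Call:
jog_arm(motion="-1 0 -0.001 0 0; -1 0 -0.001 0 0; -1 0 0 0 0; -1 0 0 0 0; -1 0 0 0 0")

```text
time: 5.22
tcp_pos: [0.4619, 0.1639, 0.0794]
ee_rot: [-0.403, 0.403, -0.581, 0.581]
ft_force: [0.2, 0.4, 0.5]
finger_gap: 0.0004
```

Run:
```python
from h import *
im,d,p=shot('scene','s2')
c=im[170:320,320:520]
cv2.imwrite('pics/s2c.png',cv2.resize(c,None,fx=4,fy=4,interpolation=cv2.INTER_CUBIC)[:,:,::-1])
shot('wrist','w3')
```

```text
(no output)
```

View pics/s2c.png

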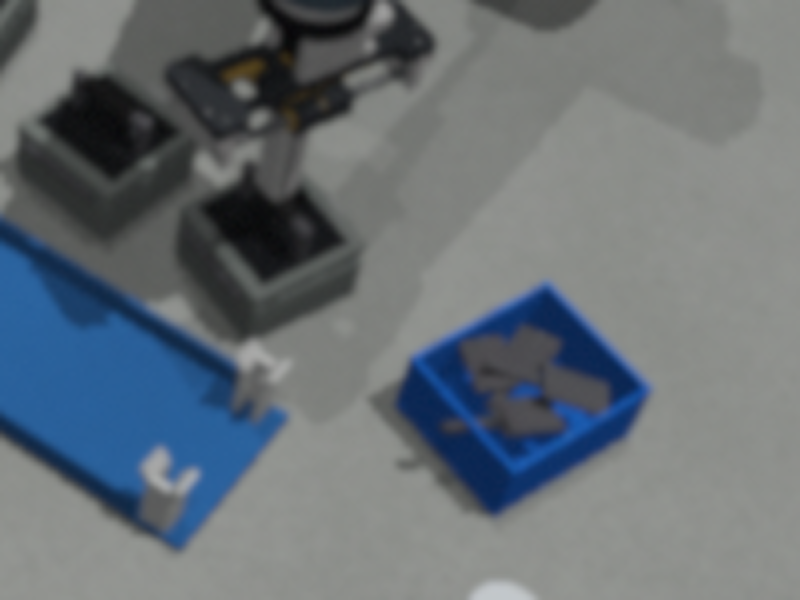

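View pics/w3.png

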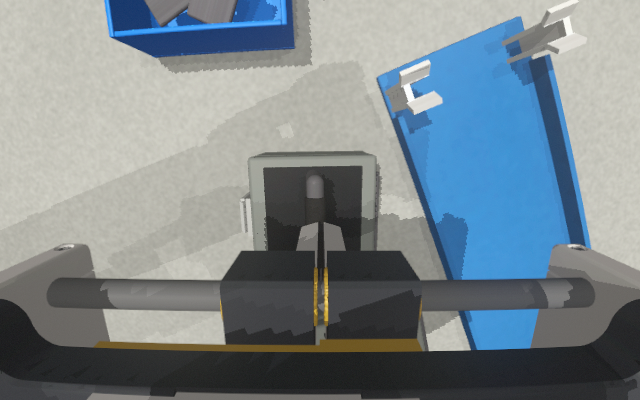

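Run:
```python
from h import *
plan([.4595,.1654,.0715],-20.2)
im,d,p=load('w3'); W=cloud(d,p)
for r in range(160,300,6):
    print(r,[tuple((W[r,c]*1000).round(0)) for c in (300,315,321,328,340)])
```

```text
t 5.32 tcp [0.4618 0.1639 0.0793] jaw -20.42 down [-0. -0. -1.] F [-0.2  -0.33 -0.02] gap 0.0008 j6 0.47
turn about tool y: -0.22 deg  (other way 179.8)
after turn, tool shift mm: [-0.6  7.8 -2.7]
160 [(np.float64(464.0), np.float64(212.0), np.float64(60.0)), (np.float64(474.0), np.float64(208.0), np.float64(60.0)), (np.float64(479.0), np.float64(206.0), np.float64(60.0)), (np.float64(484.0), np.float64(205.0), np.float64(60.0)), (np.float64(492.0), np.float64(201.0), np.float64(60.0))]
166 [(np.float64(462.0), np.float64(208.0), np.float64(62.0)), (np.float64(473.0), np.float64(204.0), np.float64(61.0)), (np.float64(477.0), np.float64(202.0), np.float64(60.0)), (np.float64(482.0), np.float64(200.0), np.float64(60.0)), (np.float64(491.0), np.float64(197.0), np.float64(62.0))]
172 [(np.float64(460.0), np.float64(204.0), np.float64(62.0)), (np.float64(472.0), np.float64(202.0), np.float64(79.0)), (np.float64(475.0), np.float64(198.0), np.float64(61.0)), (np.float64(480.0), np.float64(196.0), np.float64(60.0)), (np.float64(489.0), np.float64(193.0), np.float64(62.0))]
178 [(np.float64(4
[... 5539 characters left out ...]
), np.float64(193.0), np.float64(220.0)), (np.float64(478.0), np.float64(193.0), np.float64(222.0))]
292 [(np.float64(469.0), np.float64(194.0), np.float64(222.0)), (np.float64(471.0), np.float64(191.0), np.float64(218.0)), (np.float64(472.0), np.float64(189.0), np.float64(216.0)), (np.float64(474.0), np.float64(191.0), np.float64(220.0)), (np.float64(477.0), np.float64(191.0), np.float64(222.0))]
298 [(np.float64(468.0), np.float64(193.0), np.float64(222.0)), (np.float64(471.0), np.float64(190.0), np.float64(219.0)), (np.float64(471.0), np.float64(188.0), np.float64(216.0)), (np.float64(474.0), np.float64(191.0), np.float64(222.0)), (np.float64(477.0), np.float64(190.0), np.float64(222.0))]
```

Run:
```python
from h import *
for n,t in [('w1',[.4029,.2742,.2532]),('w2',[.4777,.2165,.2529]),('w3',[.4618,.1639,.0793]),('wrist0',[.2286,.608,.1825])]:
    im,d,p=load(n); R_=Rm(p)
    o=(np.array(p['origin'])-np.array(t)); print(n,'cam-tcp dist',np.linalg.norm(o).round(4),o.round(4),'fwd',R_[:,2].round(3))
    W=cloud(d,p)
    # finger points: within 80mm horiz of tcp, z above tcp-10
    m=(d>0)&(np.hypot(W[...,0]-t[0],W[...,1]-t[1])<.06)&(W[...,2]>t[2]-.03)&(d<.35)
    m[300:]=False
    if n=='w3': m&=W[...,2]>.1
    P=W[m]-t; print(len(P),'z min rel tcp',np.percentile(P[:,2],[0,.5,2,5]).round(4), 'depth',d[m].max())
    k=np.argsort(P[:,2])[:5]; print(P[k].round(3))
```

```text
w1 cam-tcp dist 0.2113 [0.0238 0.0615 0.2008] fwd [-0.082 -0.215 -0.973]
17381 z min rel tcp [0.0207 0.0263 0.0353 0.0492] depth 0.19171365
[[ 0.026 -0.002  0.021]
 [-0.022  0.007  0.021]
 [-0.02   0.016  0.021]
 [-0.021  0.017  0.021]
 [ 0.028 -0.001  0.021]]
w2 cam-tcp dist 0.2113 [0.0238 0.0616 0.2008] fwd [-0.082 -0.215 -0.973]
17368 z min rel tcp [0.0198 0.0262 0.0354 0.0491] depth 0.19106384
[[ 0.026 -0.002  0.02 ]
 [ 0.028 -0.001  0.021]
 [-0.019  0.015  0.021]
 [-0.02   0.016  0.021]
 [ 0.027 -0.001  0.021]]
w3 cam-tcp dist 0.2114 [0.0235 0.0617 0.2008] fwd [-0.081 -0.215 -0.973]
14586 z min rel tcp [0.0212 0.0287 0.0393 0.0555] depth 0.18821248
[[0.002 0.007 0.021]
 [0.006 0.007 0.021]
 [0.006 0.008 0.022]
 [0.001 0.01  0.022]
 [0.004 0.007 0.022]]
wrist0 cam-tcp dist 0.2112 [-0.0616  0.023   0.2007] fwd [ 0.214 -0.082 -0.973]
15337 z min rel tcp [0.0199 0.0243 0.0307 0.0409] depth 0.1923392
[[ 0.01   0.048  0.02 ]
 [ 0.023  0.042  0.02 ]
 [ 0.01   0.047  0.02 ]
 [ 0.025  0.041  0.021]
 [-0.024 -0.042  0.021]]
```

Run:
```python
from h import *
im,d,p=load('w3'); W=cloud(d,p)
m=(np.hypot(W[...,0]-.46,W[...,1]-.165)<.08)&(W[...,2]<.1)&(W[...,2]>.085)
P=W[m]; print(len(P),P.mean(0).round(4)); c=np.array([.4595,.1654]); 
for hd in (69.8,): 
    a=np.radians(hd); n=np.array([np.sin(a),-np.cos(a)]); print('perp off mm',np.percentile((P[:,:2]-c)@n*1000,[2,50,98]).round(1))
im,d,p=load('s2'); W=cloud(d,p)
m=(np.hypot(W[...,0]-.455,W[...,1]-.167)<.085)&(W[...,2]<.075)&(W[...,2]>.03);r=cv2.minAreaRect((W[m][:,:2]*1000).astype(np.float32));print(r)
```

```text
949 [0.4665 0.1862 0.0955]
perp off mm [-7.2 -0.4  6.2]
((455.90386962890625, 167.62945556640625), (100.91114807128906, 112.26272583007812), 71.20466613769531)
```

Call:
jog_arm(motion="-1 0 -0.005 -0.002 0; 0 0 0 0 0; 0 0 0 0 0; 0 0 0 0 0; 0 0 0 0 0; 0 0 0.01 0 0; 0 0 0.008 0 0; 0 0 0 0 0")

```text
time: 5.98
tcp_pos: [0.4581, 0.1644, 0.0638]
ee_rot: [0.402, -0.405, 0.581, -0.58]
ft_force: [-0.6, 0.2, 0.5]
finger_gap: 0.0438
```

Call:
jog_arm(motion="0 0 0.004 0 0; 0 0 0.004 0 0; 0 0 0.003 0.001 0; 0 0 0.002 0 0; 0 0 0 0 0; 0 0 0 0 0")

```text
time: 6.48
tcp_pos: [0.461, 0.1643, 0.0533]
ee_rot: [0.403, -0.403, 0.581, -0.581]
ft_force: [0.6, 1.0, 0.2]
finger_gap: 0.0469
```

Call:
jog_arm(motion="0 0 0.002 0 0; -1 0 0 0 0; -1 0 0 0 0; -1 0 0 0 0; -1 0 0 0 0; -1 0 0 0 0; -1 0 0 0 0; -1 0 0 0 0; -1 0 0 0 0", force=15)

```text
time: 7.23
tcp_pos: [0.4604, 0.1646, 0.0513]
ee_rot: [0.403, -0.404, 0.581, -0.58]
ft_force: [-3.2, 1.3, 3.1]
finger_gap: 0.0144
```

Call:
jog_arm(motion="-1 0 -0.001 0 0; -1 0 -0.001 0 0; -1 0 -0.001 0 0; -1 0 0 0 0; -1 0 0 0 0; -1 0 0 0 0")

```text
time: 7.73
tcp_pos: [0.4611, 0.1642, 0.0543]
ee_rot: [-0.404, 0.403, -0.581, 0.581]
ft_force: [1.2, -0.0, -1.3]
finger_gap: 0.0145
```

Call:
jog_arm(motion="-1 0 -0.001 0 0; -1 0 -0.001 0 0; -1 0 0 0 0; -1 0 0 0 0; -1 0 0 0 0")

```text
time: 8.15
tcp_pos: [0.461, 0.1643, 0.0564]
ee_rot: [-0.403, 0.403, -0.581, 0.581]
ft_force: [1.2, -0.4, -2.6]
finger_gap: 0.0146
```

Call:
jog_arm(motion="-1 0 -0.001 0 0; -1 0 -0.001 0 0; -1 0 0 0 0; -1 0 0 0 0; -1 0 0 0 0; -1 0 0 0 0")

```text
time: 8.65
tcp_pos: [0.4609, 0.1643, 0.0584]
ee_rot: [-0.403, 0.404, -0.581, 0.581]
ft_force: [1.7, -0.1, -1.6]
finger_gap: 0.0145
```

Run:
```python
from h import *
im,d,p=shot('wrist','w4'); W=cloud(d,p)
print(env.observe()['ft_force'],env.observe()['torque'])
# body rim & lid heights in case frame
a=np.radians(-20.2); ex=np.array([np.cos(a),np.sin(a)]); ey=np.array([-np.sin(a),np.cos(a)])
for n in ('w2','w4'):
    im,d,p=load(n); W=cloud(d,p)
    q=W[...,:2]-np.array([.4595,.1654]); X=q@ex; Y=q@ey
    for x0 in (-.048,-.046,-.042,-.035,-.025,-.015,.015,.025,.035,.042,.046,.049):
        m=(abs(X-x0)<.002)&(Y>.02)&(Y<.05)&(W[...,2]>.03)&(W[...,2]<.12); 
        if m.sum()>3: print(n,x0,m.sum(),np.median(W[m][:,2]).round(4))
```

```text
[ 1.06543075 -1.08337217 -1.63808485] [-0.13016261 -0.03945205 -0.0087899 ]
w2 -0.048 65 0.0631
w2 -0.046 68 0.0632
w2 -0.042 66 0.0628
w2 -0.035 72 0.0633
w2 -0.025 71 0.0628
w2 -0.015 70 0.0623
w2 0.015 51 0.0602
w2 0.025 56 0.0596
w2 0.035 58 0.0577
w2 0.042 60 0.0574
w2 0.046 38 0.057
w2 0.049 23 0.048
w4 -0.048 301 0.0762
w4 -0.046 304 0.0759
w4 -0.042 284 0.0752
w4 -0.035 301 0.0755
w4 -0.025 287 0.0739
w4 -0.015 294 0.0722
w4 0.015 273 0.0676
w4 0.025 266 0.066
w4 0.035 237 0.0636
w4 0.042 232 0.0623
w4 0.046 106 0.0613
w4 0.049 40 0.0516
```

View pics/w4.png

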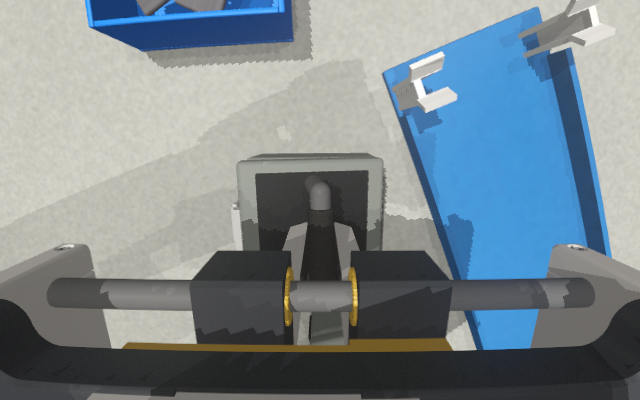

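Call:
jog_arm(motion="-1 0 0.003 0 0; -1 0 0.003 0 0; 0 0 0.001 0 0; 0 0 0 0 0; 0 0 0 0 0; 0 0 -0.015 0 0; 0 0 -0.03 0 0; -1 0 -0.005 0 0; -1 0 0 -0.02 0; -1 0 0 -0.02 0")

```text
time: 9.53
tcp_pos: [0.4243, 0.1783, 0.1023]
ee_rot: [-0.404, 0.402, -0.581, 0.581]
ft_force: [-0.7, 0.8, -0.2]
finger_gap: 0.0303
```

Call:
jog_arm(motion="-1 0 0 0 0; -1 0 0 0 0; -1 0 0 0 0; -1 0 0 0 0")

```text
time: 9.87
tcp_pos: [0.4242, 0.178, 0.1014]
ee_rot: [-0.403, 0.403, -0.581, 0.581]
ft_force: [0.5, -0.9, -0.2]
finger_gap: 0.0038
```

Run:
```python
from h import *
plan([.4595-.041*np.cos(.3526),.1654+.041*np.sin(.3526),.045],-20.2)
im,d,p=shot('wrist','w5'); W=cloud(d,p); case(W,(.46,.165))
```

```text
t 9.87 tcp [0.4242 0.178  0.1014] jaw -20.44 down [ 0.001 -0.    -1.   ] F [ 0.48 -0.93 -0.22] gap 0.0038 j6 0.51
turn about tool y: -0.24 deg  (other way 179.8)
after turn, tool shift mm: [-0.3 56.4 -3.6]
handle [455.7 168.8] [54.9 57.3] 16.0 ztop [0.0962 0.098  0.1229] body [453.5 166.4] [ 99.6 115.4] 70.2
```

Call:
jog_arm(motion="-1 0 0.02 -0.003 0; -1 0 0.02 0 0; -1 0 0.012 0 0; -1 0 0.004 0 0; -1 0 0 0 0; -1 0 0.002 0 0; -1 0 0.001 0 0; -1 0 0.001 0 0; -1 0 0 0 0")

```text
time: 10.67
tcp_pos: [0.4211, 0.1794, 0.0418]
ee_rot: [-0.404, 0.403, -0.581, 0.581]
ft_force: [0.1, 0.9, -0.7]
finger_gap: 0.0006
```

Call:
jog_arm(motion="-1 0 0.001 0 0; -1 0 0.001 0 0; -1 0 0 0 0")

```text
time: 10.92
tcp_pos: [0.4209, 0.1794, 0.0396]
ee_rot: [-0.404, 0.403, -0.581, 0.581]
ft_force: [-0.2, -0.0, -0.5]
finger_gap: 0.0004
```

Call:
jog_arm(motion="-1 0 0.001 0 0; -1 0 0.001 0 0; -1 0 0 0 0")

```text
time: 11.17
tcp_pos: [0.4204, 0.1792, 0.037]
ee_rot: [0.403, -0.404, 0.581, -0.581]
ft_force: [0.6, -0.3, -0.2]
finger_gap: 0.0004
```

Call:
jog_arm(motion="-1 0 0.001 0 0; -1 0 0 0 0; -1 0 0 0 0")

```text
time: 11.42
tcp_pos: [0.4206, 0.1793, 0.0363]
ee_rot: [0.403, -0.404, 0.581, -0.581]
ft_force: [-0.4, 0.6, -0.4]
finger_gap: 0.0004
```

Call:
jog_arm(motion="-1 0 0.001 0 0; -1 0 0 0 0; -1 0 0 0 0")

```text
time: 11.67
tcp_pos: [0.4207, 0.1794, 0.0359]
ee_rot: [0.403, -0.404, 0.581, -0.581]
ft_force: [-2.1, 0.1, 5.3]
finger_gap: 0.0003
```

Run:
```python
from h import *
im,d,p=shot('wrist','w6'); W=cloud(d,p); 
plan([.4595,.1654,.0715],-20.2)
```

```text
t 11.72 tcp [0.4207 0.1793 0.0359] jaw -20.41 down [-0. -0. -1.] F [-1.46 -0.41  6.37] gap 0.0007 j6 0.51
turn about tool y: -0.21 deg  (other way 179.8)
after turn, tool shift mm: [ -0.3 -35.6  41.2]
```

View pics/w6.png

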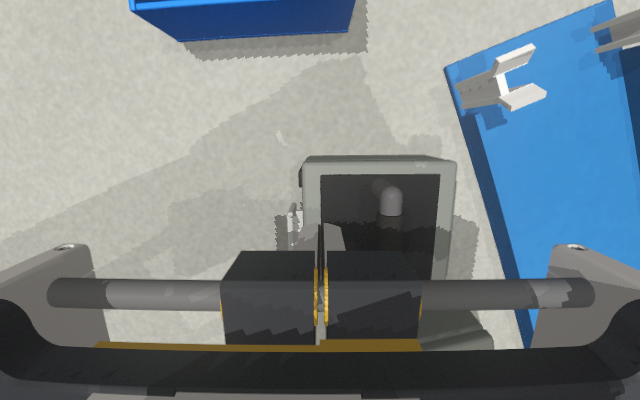

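```bash
cat >> h.py <<'E'
def prof(n,c,yaw,yr=(.02,.05)):
    im,d,p=load(n); W=cloud(d,p); a=np.radians(yaw)
    q=W[...,:2]-np.array(c); X=q@np.array([np.cos(a),np.sin(a)]); Y=q@np.array([-np.sin(a),np.cos(a)])
    m=(abs(X)<.045)&(Y>yr[0])&(Y<yr[1])&(W[...,2]>.04)&(W[...,2]<.083)&((abs(X)>.014))
    f=np.polyfit(X[m],W[m][:,2],1); print(n,m.sum(),'slope %.3f rad, z0 %.4f'%(-f[0],f[1]))
E
python3 - <<'E'
from h import *
for n in ('w2','w4','w5','w6'): prof(n,(.4595,.1654),-20.2)
for n in ('top0','top1'):
  for yr in ((.02,.05),(-.05,-.02)):
    print(yr)
    prof(n,(.460,.1654),-20.2,yr);prof(n,(.4603,.0152),-5.5,yr);prof(n,(.4266,-.167),12.5,yr)
E
```

```text
w2 985 slope 0.061 rad, z0 0.0599
w4 4177 slope 0.143 rad, z0 0.0684
w5 2536 slope 0.063 rad, z0 0.0606
w6 4522 slope 0.002 rad, z0 0.0575
(0.02, 0.05)
top0 190 slope 0.077 rad, z0 0.0605
top0 196 slope -0.004 rad, z0 0.0575
top0 205 slope 0.047 rad, z0 0.0595
(-0.05, -0.02)
top0 212 slope 0.046 rad, z0 0.0595
top0 198 slope -0.006 rad, z0 0.0572
top0 203 slope 0.057 rad, z0 0.0599
(0.02, 0.05)
top1 191 slope 0.061 rad, z0 0.0605
top1 196 slope 0.012 rad, z0 0.0577
top1 210 slope 0.060 rad, z0 0.0592
(-0.05, -0.02)
top1 212 slope 0.057 rad, z0 0.0596
top1 194 slope -0.008 rad, z0 0.0572
top1 203 slope 0.057 rad, z0 0.0602
```

Call:
jog_arm(motion="-1 0 0.0005 0 0; -1 0 0 0 0; -1 0 0 0 0")

```text
time: 11.97
tcp_pos: [0.4207, 0.1794, 0.0358]
ee_rot: [0.403, -0.404, 0.581, -0.581]
ft_force: [-3.8, -0.4, 8.5]
finger_gap: 0.0006
```

Call:
jog_arm(motion="-1 0 -0.005 0 0; -1 0 -0.02 0 0; -1 0 -0.03 0 0; -1 0 -0.02 0 0; -1 0 0 0 0")

```text
time: 12.38
tcp_pos: [0.424, 0.1799, 0.1145]
ee_rot: [-0.406, 0.401, -0.579, 0.582]
ft_force: [0.6, -0.5, 1.2]
finger_gap: 0.0002
```

Run:
```python
from h import *
shot('wrist','w7'); prof('w7',(.4595,.1654),-20.2)
plan([.4595,.1654,.11],-20.2)
```

```text
w7 2230 slope 0.002 rad, z0 0.0577
t 12.43 tcp [0.4225 0.1796 0.1122] jaw -20.41 down [ 0.005  0.001 -1.   ] F [ 0.31 -0.24  0.27] gap 0.0003 j6 0.51
turn about tool y: -0.21 deg  (other way 179.8)
after turn, tool shift mm: [ 0.6  2.4 39.6]
```

Call:
jog_arm(motion="0 0 0 0.02 0; 0 0 0 0.0195 0; 0 0 0 0 0; 0 0 0 0 0; 0 0 0.02 0 0; 0 0 0.02 0 0; 0 0 0.015 0 0; 0 0 0.008 0 0; 0 0 0 0 0; 0 0 0 0 0", force=30)

```text
time: 13.27
tcp_pos: [0.4569, 0.1657, 0.0465]
ee_rot: [0.403, -0.404, 0.581, -0.58]
ft_force: [0.4, 0.4, -0.0]
finger_gap: 0.0468
```

Call:
jog_arm(motion="-1 0 0 0 0; -1 0 0 0 0; -1 0 0 0 0; -1 0 0 0 0; -1 0 0 0 0; -1 0 0 0 0; -1 0 0 0 0")

```text
time: 13.85
tcp_pos: [0.4572, 0.1657, 0.0468]
ee_rot: [0.403, -0.404, 0.581, -0.58]
ft_force: [-2.7, 1.0, 1.9]
finger_gap: 0.0141
```

Call:
jog_arm(motion="-1 0 -0.001 0 0; -1 0 -0.001 0 0; -1 0 -0.001 0 0; -1 0 -0.001 0 0; -1 0 -0.001 0 0; -1 0 -0.001 0 0; -1 0 0 0 0; -1 0 0 0 0; -1 0 0 0 0")

```text
time: 14.6
tcp_pos: [0.4576, 0.1655, 0.0528]
ee_rot: [0.403, -0.404, 0.581, -0.581]
ft_force: [-0.1, 0.4, -4.0]
finger_gap: 0.0147
```

Run:
```python
from h import *
shot('wrist','w8'); prof('w8',(.4595,.1654),-20.2)
tr=np.array([.630,.0304]); a=np.radians(2.73); ey=np.array([-np.sin(a),np.cos(a)])
t=tr+.115*ey; print(t)
plan([t[0],t[1],.11],2.73)
```

```text
w8 4118 slope -0.036 rad, z0 0.0636
[0.62452261 0.14526948]
t 14.65 tcp [0.4576 0.1655 0.0528] jaw -20.42 down [-0. -0. -1.] F [-0.41  0.56 -4.43] gap 0.0143 j6 0.47
turn about tool y: -23.15 deg  (other way 156.9)
after turn, tool shift mm: [ 28.2 -57.2 165.8]
```

Call:
jog_arm(motion="-1 0 -0.01 0 0; -1 0 -0.015 0 -5; -1 0 -0.018 0 -6; -1 0 -0.018 0 -6; -1 0 -0.012 0 -6; -1 0 0 0 0")

```text
time: 15.15
tcp_pos: [0.46, 0.1659, 0.1297]
ee_rot: [0.513, -0.51, 0.487, -0.49]
ft_force: [0.6, -0.1, -3.5]
finger_gap: 0.0141
```

Call:
jog_arm(motion="-1 0.003 0 0.015 0; -1 0.004 0 0.023 0; -1 0.005 0 0.028 0; -1 0.005 0 0.028 0; -1 0.005 0 0.028 0; -1 0.004 0 0.025 0; -1 0.002 0 0.014 0; -1 0 0 0.005 0; -1 0 0 0 0; -1 0 0 0 0")

```text
time: 15.98
tcp_pos: [0.6235, 0.1452, 0.125]
ee_rot: [-0.51, 0.511, -0.489, 0.488]
ft_force: [-1.4, -0.7, -4.0]
finger_gap: 0.0142
```

Run:
```python
from h import *
tr=np.array([.630,.0304]); a=np.radians(2.73); ey=np.array([-np.sin(a),np.cos(a)])
t=tr+.115*ey; print(t)
plan([t[0],t[1],.057],2.73)
shot('wrist','w9'); shot('scene','s3')
```

```text
[0.62452261 0.14526948]
t 15.98 tcp [0.6235 0.1452 0.125 ] jaw 2.53 down [-0.002 -0.    -1.   ] F [-1.35 -0.65 -3.95] gap 0.0142 j6 0.01
turn about tool y: -0.20 deg  (other way 179.8)
after turn, tool shift mm: [ 0.  68.   1.1]
```

View pics/w9.png

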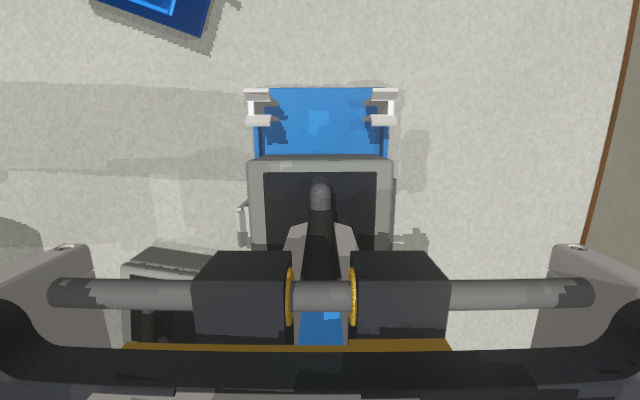

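View pics/s3.png

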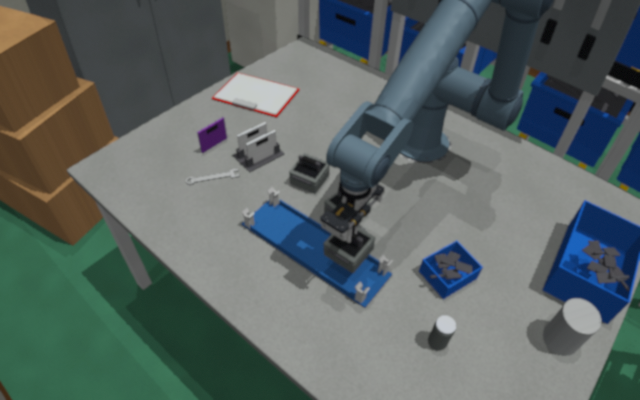

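Call:
jog_arm(motion="-1 0 0.018 0.001 0; -1 0 0.018 0 0; -1 0 0.012 0 0; -1 0 0.01 0 0; -1 0 0.006 0 0; -1 0 0.002 0 0; -1 0 0.001 0 0; -1 0 0.001 0 0; -1 0 0.001 0 0; -1 0 0 0 0")

```text
time: 16.92
tcp_pos: [0.6266, 0.1452, 0.0578]
ee_rot: [0.512, -0.511, 0.488, -0.489]
ft_force: [-0.5, -0.0, -2.6]
finger_gap: 0.0142
```

Call:
jog_arm(motion="-1 0 0.001 0 0; -1 0 0 0 0; -1 0 0 0 0; -1 0 0 0 0")

```text
time: 17.25
tcp_pos: [0.6268, 0.1451, 0.0569]
ee_rot: [0.512, -0.51, 0.488, -0.489]
ft_force: [1.7, -0.1, -0.7]
finger_gap: 0.0138
```

Call:
jog_arm(motion="-1 0 0.001 0 0; -1 0 0.0005 0 0; -1 0 0 0 0; 0 0 0 0 0; 0 0 0 0 0; 0 0 0 0 0; 0 0 0 0 0; 0 0 0 0 0")

```text
time: 17.92
tcp_pos: [0.6243, 0.145, 0.0532]
ee_rot: [-0.51, 0.512, -0.489, 0.488]
ft_force: [0.4, 0.8, -0.0]
finger_gap: 0.0438
```

Call:
jog_arm(motion="0 0 -0.02 0 0; 0 0 -0.03 0 0; 0 0 -0.035 0 0; 0 0 -0.035 0 0; 0 0 -0.03 0 0; 0 0 -0.02 0 0; 0 0 0 0 0; 0 0 0 0 0")

```text
time: 18.58
tcp_pos: [0.6258, 0.1451, 0.2249]
ee_rot: [0.511, -0.511, 0.488, -0.489]
ft_force: [-0.4, 0.3, -0.4]
finger_gap: 0.0471
```

Run:
```python
from h import *
im,d,p=shot('wrist','w10'); shot('scene','s4')
plan([.460,.0152,.22],-6)
```

```text
t 18.68 tcp [0.6244 0.145  0.2218] jaw 2.59 down [-0.004 -0.    -1.   ] F [ 0.84  0.14 -0.17] gap 0.0471 j6 0.01
turn about tool y: 8.59 deg  (other way -171.4)
after turn, tool shift mm: [ 146.3    2.6 -149.9]
```

View pics/w10.png

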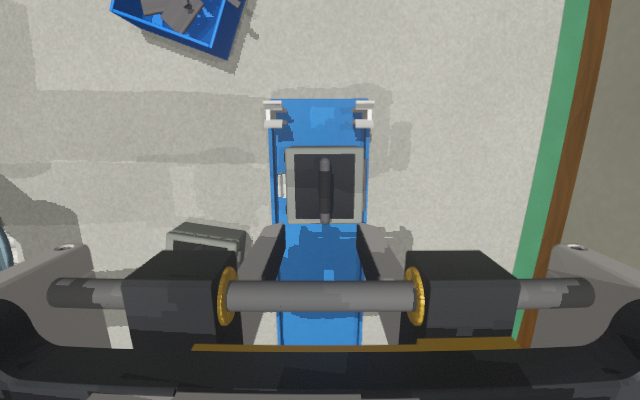

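Call:
jog_arm(motion="0 0 0 0 4.3; 0 0 0 0 4.3; 0 0.018 0 -0.03 0; 0 0.018 0 -0.03 0; 0 0.018 0 -0.03 0; 0 0.018 0 -0.03 0; 0 0.018 0 -0.03 0; 0 0 0 0 0; 0 0 0 0 0")

```text
time: 19.43
tcp_pos: [0.4652, 0.0711, 0.2223]
ee_rot: [0.472, -0.473, 0.527, -0.525]
ft_force: [-0.1, -0.7, -0.6]
finger_gap: 0.0472
```

Run:
```python
from h import *
im,d,p=shot('wrist','w11'); W=cloud(d,p); case(W,(.46,.015)); prof('w11',(.460,.0152),-6)
plan([.460,.0152,.11],-6)
```

```text
handle [459.   14.5] [79.5 13.8] 84.0 ztop [0.093  0.0949 0.0958] body [456.8  15.3] [ 99.  115.3] 84.1
w11 1128 slope -0.000 rad, z0 0.0572
t 19.48 tcp [0.4665 0.0713 0.223 ] jaw -6.05 down [-0.002  0.    -1.   ] F [-0.55  1.06  0.46] gap 0.0472 j6 0.02
turn about tool y: -0.05 deg  (other way 179.9)
after turn, tool shift mm: [ 56.5 113.   -0.4]
```

View pics/w11.png

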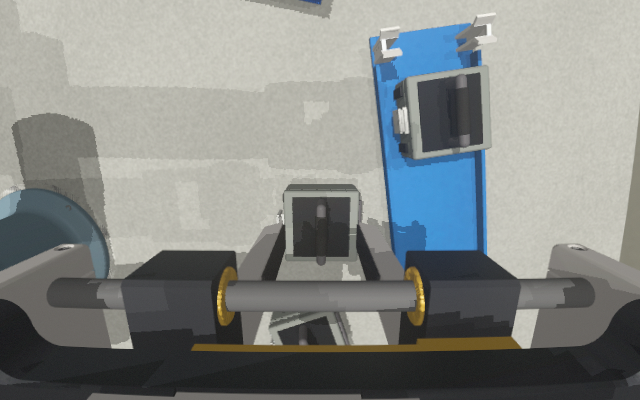

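Call:
jog_arm(motion="0 0.028 0 -0.001 0; 0 0.028 0 0 0; 0 0 0.03 0 0; 0 0 0.035 0 0; 0 0 0.035 0 0; 0 0 0.03 0 0; 0 0 0.025 0 0; 0 0 0.015 0 0; 0 0 0.005 0 0; 0 0 0 0 0")

```text
time: 20.32
tcp_pos: [0.4596, 0.0162, 0.0475]
ee_rot: [0.472, -0.474, 0.527, -0.524]
ft_force: [0.4, 0.3, -1.1]
finger_gap: 0.047
```

Call:
jog_arm(motion="-1 0 0 0 0; -1 0 0 0 0; -1 0 0 0 0; -1 0 0 0 0; -1 0 0 0 0; -1 0 0 0 0; -1 0 0 0 0; -1 0 0 0 0")

```text
time: 20.98
tcp_pos: [0.4595, 0.0158, 0.0493]
ee_rot: [0.473, -0.474, 0.526, -0.525]
ft_force: [-4.6, 0.2, 3.5]
finger_gap: 0.0143
```

Call:
jog_arm(motion="-1 0 -0.001 0 0; -1 0 -0.001 0 0; -1 0 -0.001 0 0; -1 0 -0.001 0 0; -1 0 -0.001 0 0; -1 0 -0.001 0 0; -1 0 0 0 0; -1 0 0 0 0; -1 0 0 0 0")

```text
time: 21.73
tcp_pos: [0.4602, 0.0157, 0.0553]
ee_rot: [0.473, -0.473, 0.526, -0.526]
ft_force: [-0.7, -0.1, -5.4]
finger_gap: 0.014
```

Run:
```python
from h import *
im,d,p=shot('wrist','w12'); prof('w12',(.4593,.0148),-6)
tr=np.array([.630,.0304])
plan([tr[0],tr[1],.12],2.73)
```

```text
w12 4124 slope -0.030 rad, z0 0.0633
t 21.78 tcp [0.4602 0.0158 0.0553] jaw -6.02 down [-0.  0. -1.] F [ 0.41  0.27 -5.89] gap 0.0142 j6 -0.11
turn about tool y: -8.75 deg  (other way 171.3)
after turn, tool shift mm: [ -6.5 -64.7 170.3]
```

Call:
jog_arm(motion="-1 0 -0.01 0 0; -1 0 -0.015 0 -4.4; -1 0 -0.018 0 -4.4; -1 0 -0.018 0 0; -1 0 -0.008 0 0; -1 0 0 0 0")

```text
time: 22.28
tcp_pos: [0.4622, 0.0153, 0.1272]
ee_rot: [0.513, -0.511, 0.486, -0.489]
ft_force: [1.1, -0.1, -5.9]
finger_gap: 0.0143
```

Call:
jog_arm(motion="-1 0 0 0.015 0; -1 -0.001 0 0.023 0; -1 -0.001 0 0.028 0; -1 -0.001 0 0.028 0; -1 -0.001 0 0.028 0; -1 -0.001 0 0.026 0; -1 -0.001 0 0.016 0; -1 0 0 0.006 0; -1 0 0 0 0; -1 0 0 0 0")

```text
time: 23.12
tcp_pos: [0.6284, 0.03, 0.123]
ee_rot: [-0.511, 0.513, -0.489, 0.487]
ft_force: [-1.0, 0.6, -6.0]
finger_gap: 0.0136
```

Run:
```python
from h import *
tr=np.array([.630,.0304])
plan([tr[0],tr[1],.0573],2.73)
```

```text
t 23.12 tcp [0.6284 0.03   0.123 ] jaw 2.78 down [-0.003  0.    -1.   ] F [-0.96  0.62 -5.96] gap 0.0136 j6 -0.18
turn about tool y: 0.05 deg  (other way -179.9)
after turn, tool shift mm: [-0.3 65.7  1.8]
```

Call:
jog_arm(motion="-1 0 0.018 0.001 0; -1 0 0.018 0 0; -1 0 0.012 0 0; -1 0 0.008 0 0; -1 0 0.005 0 0; -1 0 0.002 0 0; -1 0 0.001 0 0; -1 0 0.001 0 0; -1 0 0 0 0; -1 0 0 0 0")

```text
time: 23.95
tcp_pos: [0.6332, 0.0299, 0.0618]
ee_rot: [0.513, -0.511, 0.486, -0.489]
ft_force: [5.3, 1.7, 4.6]
finger_gap: 0.0146
```

Call:
jog_arm(motion="-1 0 0.001 0 0; -1 0 0.001 0 0; -1 0 0 0 0; -1 0 0 0 0")

```text
time: 24.28
tcp_pos: [0.6348, 0.0299, 0.0611]
ee_rot: [0.514, -0.51, 0.485, -0.49]
ft_force: [6.4, 2.2, 7.6]
finger_gap: 0.014
```

Call:
jog_arm(motion="-1 0 -0.005 0 0; -1 0 -0.01 0 0; -1 0 -0.007 0 0; -1 0 0 0.002 0; -1 0 0 0.003 0; -1 0 0 0 0; -1 0 0 0 0")

```text
time: 24.87
tcp_pos: [0.6352, 0.0303, 0.0783]
ee_rot: [-0.512, 0.512, -0.488, 0.487]
ft_force: [1.0, -0.1, -5.3]
finger_gap: 0.0143
```

Run:
```python
from h import *
tr=np.array([.630,.0304])
plan([tr[0]+.006,tr[1],.0573],2.73)
im,d,p=shot('wrist','w13');im,d,p=shot('scene','s5')
c=im[170:320,260:460]
cv2.imwrite('pics/s5c.png',cv2.resize(c,None,fx=4,fy=4,interpolation=cv2.INTER_CUBIC)[:,:,::-1])
```

```text
t 24.87 tcp [0.6352 0.0303 0.0783] jaw 2.78 down [-0.002  0.    -1.   ] F [ 1.01 -0.08 -5.32] gap 0.0143 j6 -0.18
turn about tool y: 0.05 deg  (other way -179.9)
after turn, tool shift mm: [-0.1 21.   0.8]
```

View pics/w13.png

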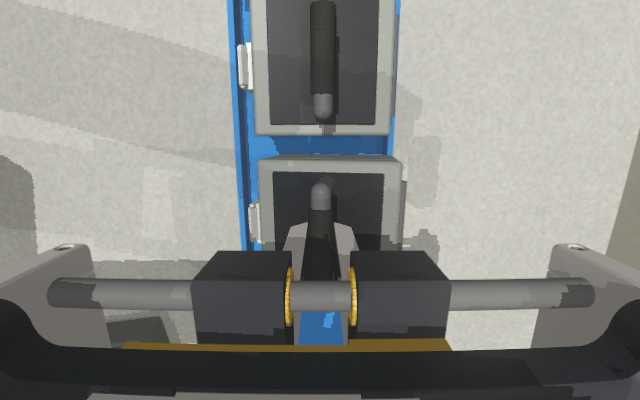

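View pics/s5c.png

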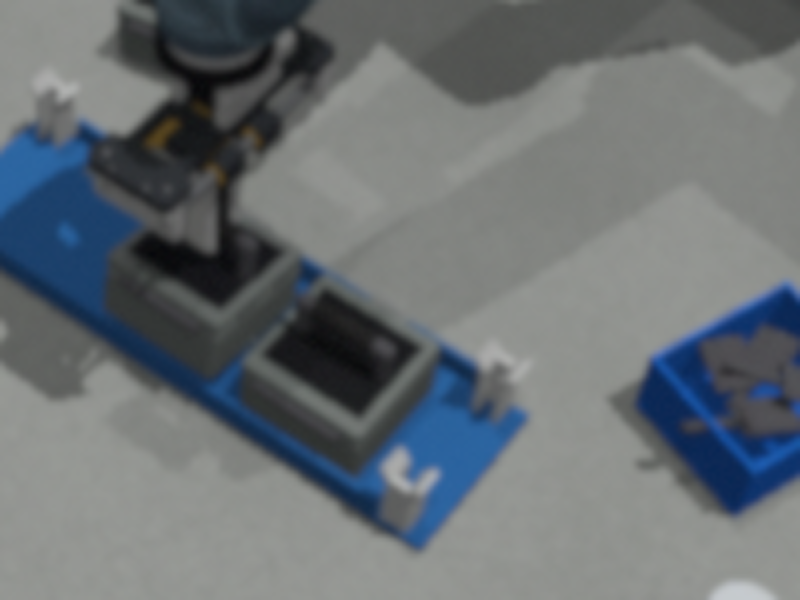

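Call:
jog_arm(motion="-1 0 0.008 0 0; -1 0 0.006 0 0; -1 0 0.003 0 0; -1 0 0.002 0 0; -1 0 0.001 0 0; -1 0 0 0 0; -1 0 0 0 0")

```text
time: 25.55
tcp_pos: [0.6359, 0.0303, 0.0595]
ee_rot: [0.512, -0.512, 0.488, -0.488]
ft_force: [0.7, -0.2, -5.4]
finger_gap: 0.0141
```

Call:
jog_arm(motion="-1 0 0.001 0 0; -1 0 0 0 0; -1 0 0 0 0")

```text
time: 25.8
tcp_pos: [0.6364, 0.0302, 0.059]
ee_rot: [0.512, -0.512, 0.487, -0.488]
ft_force: [0.9, 0.4, -3.8]
finger_gap: 0.014
```

Call:
jog_arm(motion="-1 0 0.001 0 0; -1 0 0.001 0 0; -1 0 0 0 0; -1 0 0 0 0")

```text
time: 26.13
tcp_pos: [0.6372, 0.0302, 0.0576]
ee_rot: [0.513, -0.511, 0.487, -0.489]
ft_force: [3.9, 1.4, 0.0]
finger_gap: 0.0142
```

Call:
jog_arm(motion="-1 0 0.0005 0 0; -1 0 0 0 0; 0 0 0 0 0; 0 0 0 0 0; 0 0 0 0 0; 0 0 0 0 0; 0 0 0 0 0")

```text
time: 26.72
tcp_pos: [0.6348, 0.0302, 0.0551]
ee_rot: [-0.511, 0.513, -0.488, 0.487]
ft_force: [0.1, -0.5, -0.8]
finger_gap: 0.0434
```

Call:
jog_arm(motion="0 0 -0.02 0 0; 0 0 -0.03 0 0; 0 0 -0.035 0 0; 0 0 -0.035 0 0; 0 0 -0.03 0 0; 0 0 -0.02 0 0; 0 0 0 0 0; 0 0 0 0 0")

```text
time: 27.38
tcp_pos: [0.6361, 0.0302, 0.2266]
ee_rot: [0.512, -0.512, 0.487, -0.488]
ft_force: [0.4, 0.6, -0.0]
finger_gap: 0.0468
```

Run:
```python
from h import *
im,d,p=shot('wrist','w14'); W=cloud(d,p)
case(W,(.6245,.145),.075); case(W,(.634,.03),.075)
plan([.426,-.1668,.22],12.5)
im,d,p=shot('scene','s6'); W=cloud(d,p)
case(W,(.6245,.145),.075); case(W,(.634,.03),.075); case(W,(.426,-.167))
```

```text
handle [630.9 144.3] [14.5 79.4] 3.1 ztop [0.1011 0.103  0.104 ] body [628.9 132.5] [116.6 122.8] 2.5
handle [637.6  47.6] [ 14.2 114.9] 2.6 ztop [0.1011 0.1028 0.1039] body [634.5  41.6] [115.9 125.3] 2.7
t 27.43 tcp [0.6351 0.0303 0.2246] jaw 2.78 down [-0.002  0.    -1.   ] F [-0.61 -0.42 -1.13] gap 0.0467 j6 -0.18
turn about tool y: -9.72 deg  (other way 170.3)
after turn, tool shift mm: [ 147.2    5.  -246.8]
handle [633.8 128.3] [ 16.8 113.6] 3.9 ztop [0.0976 0.1015 0.1035] body [630.2 133.8] [115.6 125.8] 2.6
handle [639.5  32.1] [16.6 79.1] 2.7 ztop [0.0972 0.1012 0.1046] body [636.2  42.3] [120.4 123.8] 4.3
handle [ 429. -160.] [ 7.9 46.3] 16.0 ztop [0.0887 0.0935 0.0948] body [ 427.5 -138.8] [90.7 83.5] 36.3
```

View pics/w14.png

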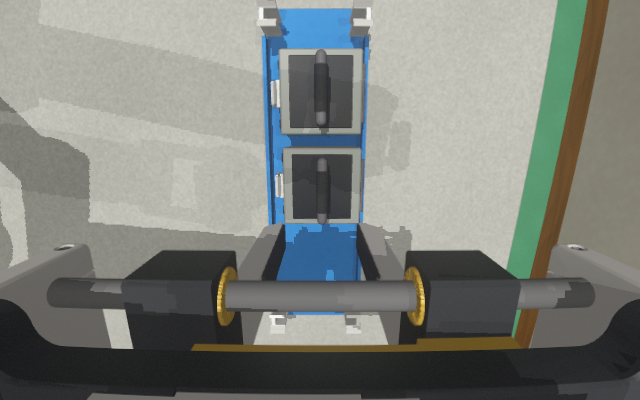

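Call:
jog_arm(motion="0 0 0 0 -4.9; 0 0 0 0 -4.9; 0 0.012 0 -0.03 0; 0 0.012 0 -0.03 0; 0 0.012 0 -0.03 0; 0 0.012 0 -0.03 0; 0 0.012 0 -0.03 0; 0 0.012 0 -0.03 0; 0 0.012 0 -0.03 0; 0 0.012 0 -0.03 0")

```text
time: 28.32
tcp_pos: [0.42, -0.1156, 0.2233]
ee_rot: [-0.552, 0.552, -0.444, 0.44]
ft_force: [-0.0, 0.0, 0.1]
finger_gap: 0.0471
```

Call:
jog_arm(motion="0 0 0 -0.007 0; 0 0 0 0 0; 0 0 0 0 0")

```text
time: 28.57
tcp_pos: [0.4153, -0.1169, 0.2247]
ee_rot: [0.552, -0.552, 0.443, -0.442]
ft_force: [0.3, -0.5, 0.9]
finger_gap: 0.0473
```

Run:
```python
from h import *
im,d,p=shot('wrist','w15'); W=cloud(d,p)
case(W,(.426,-.167)); prof('w15',(.426,-.167),12.6)
plan([.426,-.1668,.12],12.5)
```

```text
handle [ 425.5 -168.2] [13.7 78. ] 12.4 ztop [0.0958 0.0976 0.0986] body [ 420.  -170.5] [116.1 100.1] 12.2
w15 1112 slope 0.056 rad, z0 0.0596
t 28.62 tcp [ 0.4158 -0.1167  0.225 ] jaw 12.6 down [-0.001  0.001 -1.   ] F [-0.24  0.1  -0.11] gap 0.0471 j6 -0.76
turn about tool y: 0.10 deg  (other way -179.9)
after turn, tool shift mm: [ 51.2 104.9  -0.8]
```

View pics/w15.png

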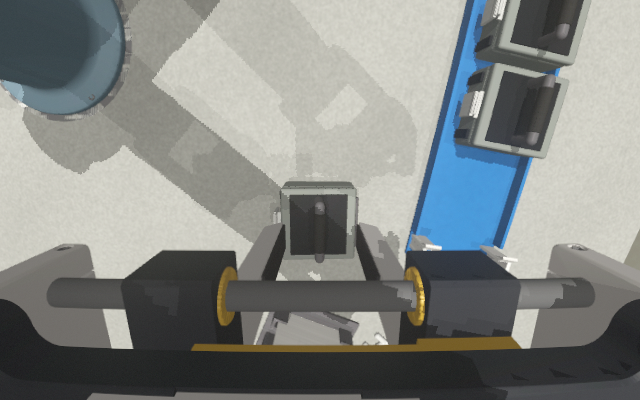

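Call:
jog_arm(motion="0 0.026 0 -0.001 0; 0 0.026 0 0 0; 0 0 0.03 0 0; 0 0 0.035 0 0; 0 0 0.035 0 0; 0 0 0.03 0 0; 0 0 0.025 0 0; 0 0 0.013 0 0; 0 0 0.004 0 0; 0 0 0 0 0", force=15)

```text
time: 29.45
tcp_pos: [0.4257, -0.167, 0.0523]
ee_rot: [-0.552, 0.552, -0.443, 0.441]
ft_force: [0.1, -0.1, -0.2]
finger_gap: 0.0472
```

Call:
jog_arm(motion="-1 0 0 0 0; -1 0 0 0 0; -1 0 0 0 0; -1 0 0 0 0; -1 0 0 0 0; -1 0 0 0 0; -1 0 0 0 0; -1 0 0 0 0")

```text
time: 30.12
tcp_pos: [0.4257, -0.1687, 0.0542]
ee_rot: [-0.551, 0.552, -0.442, 0.442]
ft_force: [-4.4, -1.5, 4.2]
finger_gap: 0.0148
```

Call:
jog_arm(motion="-1 0 -0.001 0 0; -1 0 -0.001 0 0; -1 0 -0.001 0 0; -1 0 -0.001 0 0; -1 0 -0.001 0 0; -1 0 -0.001 0 0; -1 0 0 0 0; -1 0 0 0 0; -1 0 0 0 0")

```text
time: 30.87
tcp_pos: [0.426, -0.1681, 0.0598]
ee_rot: [0.552, -0.552, 0.442, -0.442]
ft_force: [1.7, 0.0, -2.4]
finger_gap: 0.0144
```

Run:
```python
from h import *
im,d,p=shot('wrist','w16'); prof('w16',(.4257,-.168),12.5)
plan([.4257,-.168,.046],12.5)
```

```text
w16 3994 slope 0.111 rad, z0 0.0658
t 30.92 tcp [ 0.426  -0.1681  0.0598] jaw 12.58 down [-0.  0. -1.] F [ 2.05  0.07 -2.57] gap 0.0144 j6 -0.84
turn about tool y: 0.08 deg  (other way -179.9)
after turn, tool shift mm: [-0.1 13.8 -0.2]
```

Call:
jog_arm(motion="-1 0 0.003 0 0; -1 0 0.003 0 0; 0 0 0 0 0; 0 0 0 0 0; 0 0 0 0 0; 0 0 -0.018 0 0; 0 0 -0.03 0 0; -1 0 0 0 0; -1 0 0 -0.02 0; -1 0 0 -0.021 0")

```text
time: 31.75
tcp_pos: [0.3863, -0.1775, 0.1025]
ee_rot: [-0.552, 0.552, -0.441, 0.442]
ft_force: [-0.4, -0.3, 0.8]
finger_gap: 0.0305
```

Call:
jog_arm(motion="-1 0 0 0 0; -1 0 0 0 0; -1 0 0 0 0; -1 0 0 0 0; -1 0 0.02 0 0; -1 0 0.02 0 0; -1 0 0.012 0 0; -1 0 0.006 0 0; -1 0 0 0 0; -1 0 0 0 0")

```text
time: 32.58
tcp_pos: [0.3864, -0.1772, 0.0441]
ee_rot: [0.552, -0.552, 0.442, -0.442]
ft_force: [-0.2, -0.8, -0.1]
finger_gap: 0.0005
```

Run:
```python
from h import *
im,d,p=shot('wrist','w17'); prof('w17',(.4257,-.168),12.5)
a=np.radians(12.5); plan([.4257-.041*np.cos(a),-.168-.041*np.sin(a),.036],12.5)
```

```text
w17 4270 slope 0.056 rad, z0 0.0600
t 32.63 tcp [ 0.3867 -0.1775  0.0445] jaw 12.6 down [ 0.001 -0.001 -1.   ] F [ 0.36 -1.33  0.64] gap 0.0006 j6 -0.92
turn about tool y: 0.10 deg  (other way -179.9)
after turn, tool shift mm: [-0.8  8.5 -0.8]
```

Call:
jog_arm(motion="-1 0 0.002 0 0; -1 0 0.001 0 0; -1 0 0.001 0 0; -1 0 0.001 0 0; -1 0 0.001 0 0; -1 0 0.001 0 0; -1 0 0 0 0; -1 0 0 0 0")

```text
time: 33.3
tcp_pos: [0.3857, -0.1769, 0.0365]
ee_rot: [0.552, -0.552, 0.442, -0.442]
ft_force: [-0.1, -0.2, 0.2]
finger_gap: 0.0005
```

Call:
jog_arm(motion="-1 0 0.001 0 0; -1 0 0.001 0 0; -1 0 0 0 0; -1 0 0 0 0")

```text
time: 33.63
tcp_pos: [0.386, -0.1773, 0.0357]
ee_rot: [-0.552, 0.552, -0.442, 0.442]
ft_force: [-3.5, 1.2, 9.1]
finger_gap: 0.0007
```

Call:
jog_arm(motion="-1 0 0.0005 0 0; -1 0 0 0 0; -1 0 0 0 0; -1 0 0 0 0")

```text
time: 33.97
tcp_pos: [0.386, -0.1773, 0.0356]
ee_rot: [-0.552, 0.552, -0.442, 0.442]
ft_force: [-4.3, 3.1, 12.3]
finger_gap: 0.0005
```

Run:
```python
from h import *
im,d,p=shot('wrist','w18'); prof('w18',(.4257,-.168),12.5)
a=np.radians(12.5); plan([.4257-.041*np.cos(a),-.168-.041*np.sin(a),.036],12.5)
```

```text
w18 4577 slope 0.001 rad, z0 0.0574
t 34.02 tcp [ 0.386  -0.1773  0.0356] jaw 12.61 down [-0.001  0.    -1.   ] F [-5.26  3.18 12.69] gap 0.0005 j6 -0.92
turn about tool y: 0.11 deg  (other way -179.9)
after turn, tool shift mm: [-0.5 -0.4 -0.2]
```

Lid snapped. I'll lift off, check it, and grasp the handle.

Call:
jog_arm(motion="-1 0 -0.005 0 0; -1 0 -0.02 0 0; -1 0 -0.03 0 0; -1 0 -0.022 0 0; -1 0 0 0 0; -1 0 0 0 0", force=30)

```text
time: 34.52
tcp_pos: [0.3867, -0.1777, 0.1123]
ee_rot: [-0.552, 0.552, -0.441, 0.443]
ft_force: [-1.1, 0.3, -0.8]
finger_gap: 0.0003
```

Run:
```python
from h import *
im,d,p=shot('wrist','w19'); prof('w19',(.4257,-.168),12.5); case(cloud(d,p),(.426,-.168))
plan([.4257,-.168,.047],12.5)
```

```text
w19 2296 slope 0.001 rad, z0 0.0578
handle [ 422.1 -166.8] [15.1 74. ] 12.8 ztop [0.0932 0.0949 0.0958] body [ 419.5 -170. ] [115.2  99.7] 12.3
t 34.57 tcp [ 0.3857 -0.177   0.1109] jaw 12.58 down [-0.  0. -1.] F [ 0.08 -0.44  0.04] gap 0.0001 j6 -0.92
turn about tool y: 0.08 deg  (other way -179.9)
after turn, tool shift mm: [-0.1 63.8 41. ]
```

Call:
jog_arm(motion="0 0 0 0.02 0; 0 0 0 0.019 0; 0 0 0 0 0; 0 0 0 0 0; 0 0 0.02 0 0; 0 0 0.02 0 0; 0 0 0.015 0 0; 0 0 0.008 0 0; 0 0 0 0 0; 0 0 0 0 0")

```text
time: 35.4
tcp_pos: [0.4233, -0.1686, 0.048]
ee_rot: [-0.552, 0.552, -0.443, 0.442]
ft_force: [0.4, -1.0, 0.4]
finger_gap: 0.047
```

Call:
jog_arm(motion="-1 0 0 0 0; -1 0 0 0 0; -1 0 0 0 0; -1 0 0 0 0; -1 0 0 0 0; -1 0 0 0 0; -1 0 0 0 0; -1 0 0 0 0")

```text
time: 36.07
tcp_pos: [0.4235, -0.1688, 0.0483]
ee_rot: [-0.551, 0.552, -0.442, 0.442]
ft_force: [-3.6, -1.3, 1.1]
finger_gap: 0.0139
```

Call:
jog_arm(motion="-1 0 -0.001 0 0; -1 0 -0.001 0 0; -1 0 -0.001 0 0; -1 0 -0.001 0 0; -1 0 -0.001 0 0; -1 0 -0.001 0 0; -1 0 0 0 0; -1 0 0 0 0; -1 0 0 0 0")

```text
time: 36.82
tcp_pos: [0.424, -0.1686, 0.0543]
ee_rot: [0.552, -0.552, 0.442, -0.442]
ft_force: [0.9, 0.2, -6.5]
finger_gap: 0.0143
```

Run:
```python
from h import *
im,d,p=shot('wrist','w20'); prof('w20',(.4245,-.168),12.5)
tr=np.array([.630,.0304]); a=np.radians(2.73); ey=np.array([-np.sin(a),np.cos(a)]); ex=np.array([np.cos(a),np.sin(a)])
t=tr-.115*ey+.006*ex; print(t)
plan([t[0],t[1],.12],2.73)
```

```text
w20 4121 slope -0.019 rad, z0 0.0638
[ 0.64147058 -0.08418371]
t 36.87 tcp [ 0.424  -0.1686  0.0543] jaw 12.58 down [-0.  0. -1.] F [ 0.89 -0.15 -5.92] gap 0.0141 j6 -0.85
turn about tool y: 9.85 deg  (other way -170.1)
after turn, tool shift mm: [-74.  -65.7 221.3]
```

Call:
jog_arm(motion="-1 0 -0.01 0 0; -1 0 -0.017 0 4.9; -1 0 -0.02 0 4.9; -1 0 -0.02 0 0; -1 0 -0.013 0 0; -1 0 0 0 0")

```text
time: 37.37
tcp_pos: [0.4262, -0.1702, 0.1385]
ee_rot: [0.512, -0.512, 0.485, -0.49]
ft_force: [0.1, -0.4, -5.3]
finger_gap: 0.0138
```

Call:
jog_arm(motion="-1 -0.006 0 0.015 0; -1 -0.009 0 0.023 0; -1 -0.009 0 0.028 0; -1 -0.009 0 0.028 0; -1 -0.009 0 0.028 0; -1 -0.009 0 0.028 0; -1 -0.009 0 0.028 0; -1 -0.009 0 0.025 0; -1 -0.005 0 0.014 0; -1 0 0 0.004 0")

```text
time: 38.2
tcp_pos: [0.6422, -0.0825, 0.1329]
ee_rot: [-0.512, 0.512, -0.488, 0.487]
ft_force: [0.5, 0.3, -5.7]
finger_gap: 0.0139
```

Call:
jog_arm(motion="-1 0 0 0 0; -1 0 0 0 0; -1 0 0 0 0")

```text
time: 38.45
tcp_pos: [0.64, -0.0844, 0.1339]
ee_rot: [-0.511, 0.512, -0.488, 0.487]
ft_force: [-0.4, 0.3, -6.4]
finger_gap: 0.0141
```

Run:
```python
from h import *
plan([.6415,-.0842,.06],2.73); shot('wrist','w21')
```

```text
t 38.45 tcp [ 0.64   -0.0844  0.1339] jaw 2.74 down [-0.001  0.    -1.   ] F [-0.4   0.33 -6.41] gap 0.0141 j6 -0.35
turn about tool y: 0.01 deg  (other way -180.0)
after turn, tool shift mm: [-0.2 73.9  1.6]
```

View pics/w21.png

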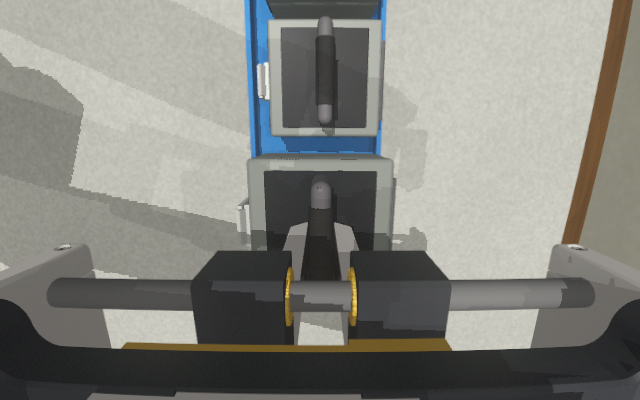

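Call:
jog_arm(motion="-1 0 0.018 0.001 0; -1 0 0.018 0 0; -1 0 0.015 0 0; -1 0 0.01 0 0; -1 0 0.007 0 0; -1 0 0.004 0 0; -1 0 0.002 0 0; -1 0 0.001 0 0; -1 0 0 0 0; -1 0 0 0 0")

```text
time: 39.33
tcp_pos: [0.6396, -0.0845, 0.0652]
ee_rot: [-0.51, 0.514, -0.489, 0.486]
ft_force: [-23.5, 2.2, 25.4]
finger_gap: 0.0146
```

Call:
jog_arm(motion="-1 0 0.001 0 0; -1 0 0.001 0 0; -1 0 0 0 0; -1 0 0 0 0")

```text
time: 39.67
tcp_pos: [0.6396, -0.0845, 0.0637]
ee_rot: [-0.51, 0.514, -0.489, 0.486]
ft_force: [-26.0, 3.0, 28.3]
finger_gap: 0.0138
```

Call:
jog_arm(motion="-1 0 -0.005 0 0; -1 0 -0.01 0 0; -1 0 -0.012 0 0; -1 0 0 0 0; -1 0 0 0 0; -1 0 0 0 0")

```text
time: 40.17
tcp_pos: [0.642, -0.0839, 0.0839]
ee_rot: [-0.512, 0.512, -0.488, 0.488]
ft_force: [-1.0, 0.4, -6.1]
finger_gap: 0.014
```

Run:
```python
from h import *
plan([.6415,-.0842,.06],2.73); shot('wrist','w22'); im,d,p=shot('scene','s7')
c=im[150:300,230:430]
cv2.imwrite('pics/s7c.png',cv2.resize(c,None,fx=4,fy=4,interpolation=cv2.INTER_CUBIC)[:,:,::-1])
```

```text
t 40.17 tcp [ 0.642  -0.0839  0.0839] jaw 2.78 down [-0.  0. -1.] F [-0.99  0.43 -6.09] gap 0.014 j6 -0.35
turn about tool y: 0.05 deg  (other way -180.0)
after turn, tool shift mm: [ 0.2 23.9 -0.5]
```

View pics/s7c.png

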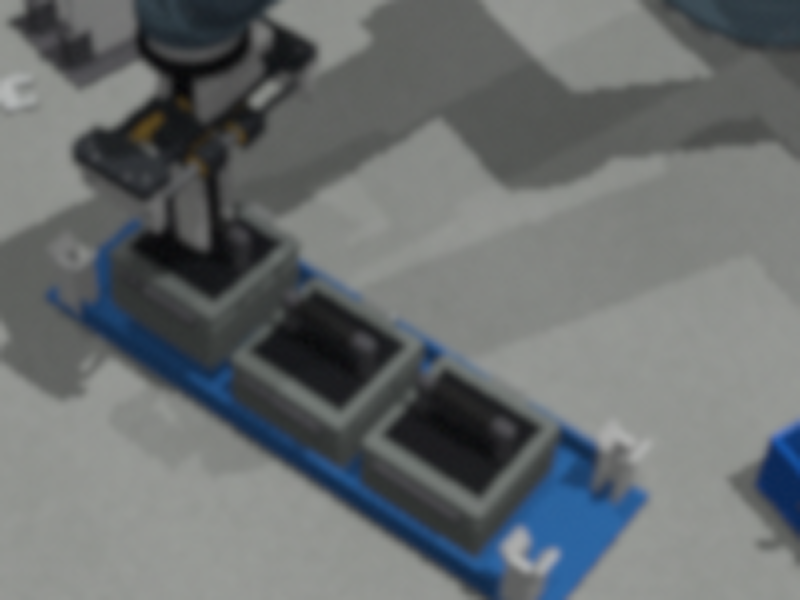

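View pics/w22.png

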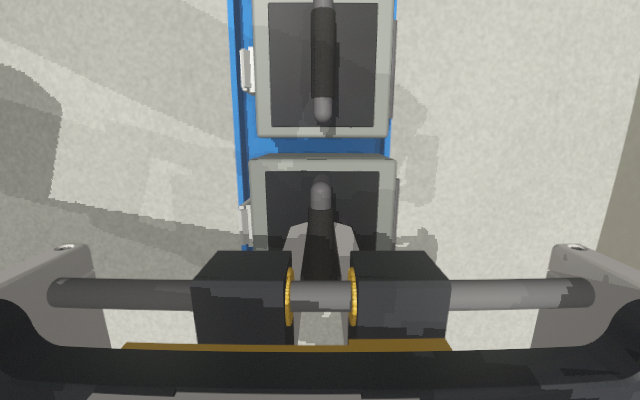

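Run:
```python
from h import *
tr=np.array([.630,.0304]); a=np.radians(2.73); ex=np.array([np.cos(a),np.sin(a)]); ey=np.array([-np.sin(a),np.cos(a)])
for n in ('w22','w21','w14'):
    im,d,p=load(n); W=cloud(d,p); q=W[...,:2]-tr; X=q@ex; Y=q@ey
    def row(y0,y1):
        m=(Y>y0)&(Y<y1)&(abs(X)<.09)&(W[...,2]>.004)&(W[...,2]<.16)
        xs=X[m]; z=W[...,2][m]
        for lo in np.arange(-.08,.08,.008):
            k=(xs>=lo)&(xs<lo+.008)
            if k.sum()>3: print('%.0f:%.1f'%(lo*1000+4,np.median(z[k])*1000),end='  ')
        print()
    print(n);row(-.085,-.07);row(-.04,-.025);row(.1,.13)
    prof(n,(.642,-.0839),2.73)
    # blue rims
    b=(im[...,2].astype(int)>im[...,0].astype(int)+60)&(Y>-.19)&(Y<.19)&(W[...,2]>.02)&(W[...,2]<.04)
    if b.sum()>20: print('rim X', np.percentile(X[b&(X<0)],[5,50,95])*1000 if (b&(X<0)).sum() else '', np.percentile(X[b&(X>0)],[5,50,95])*1000 if (b&(X>0)).sum() else '')
for n in ('top0','scene0'):
    im,d,p=load(n); W=cloud(d,p); q=W[...,:2]-tr; X=q@ex; Y=q@ey
    b=(im[...,2].astype(int)>im[...,0].astype(int)+40)&(abs(Y)<.19)&(abs(X)<.085)&(W[...,2]>.02)&(W[...,2]<.04)
    for s in (-1,1):
        k=b&(X*s>0); print(n,'rim',s,np.percentile(X[k],[5,50,95])*1000)
```

```text
w22
-68:25.6  -60:7.8  -44:93.5  -36:94.4  -28:95.7  -20:96.1  -12:96.3  -4:96.5  4:126.3  12:101.0  20:97.0  28:97.3  36:97.4  44:97.3  52:96.6  60:94.1  
-68:26.2  -60:7.6  -52:7.5  -44:64.6  -36:65.5  -28:66.8  -20:67.0  -12:66.9  -4:66.9  4:100.2  12:100.1  20:66.9  28:66.9  36:67.0  44:66.7  52:65.4  60:56.3  68:27.5  

w22 402 slope 0.002 rad, z0 0.0660
rim X [-69.4133766  -66.96290456 -64.86533822] [63.42416939 66.46276644 67.83766383]
w21
-68:26.5  -60:7.7  -52:7.3  -44:143.6  -36:144.1  -28:145.0  -20:144.9  -12:144.8  -4:144.7  4:144.2  12:144.3  20:144.3  28:144.2  36:144.0  44:143.0  52:142.5  60:132.3  68:27.4  
-68:26.3  -60:7.3  -52:7.5  -44:64.4  -36:65.4  -28:66.6  -20:66.9  -12:66.8  -4:66.8  4:100.1  12:100.2  20:66.9  28:66.9  36:66.8  44:66.7  52:65.4  60:56.8  68:27.5  
Traceback (most recent call last):
  File "h.py", line 54, in prof
    f=np.polyfit(X[m],W[m][:,2],1); print(n,m.sum(),'slope %.3f rad, z0 %.4f'%(-f[0],f[1]))
TypeError: expected non-empty vector for x
```

Run:
```python
from h import *
tr=np.array([.630,.0304]); a=np.radians(2.73); ex=np.array([np.cos(a),np.sin(a)]); ey=np.array([-np.sin(a),np.cos(a)])
im,d,p=load('w22'); W=cloud(d,p); q=W[...,:2]-tr; X=q@ex; Y=q@ey; Z=W[...,2]
for nm,y0,y1,zl in (('C',-.085,-.068,.08),('B',-.04,-.02,.05),('B2',0.02,.04,.05)):
    for zz in ((zl,zl+.012),(zl+.012,zl+.05)):
        m=(Y>y0)&(Y<y1)&(Z>zz[0])&(Z<zz[1])&(abs(X)<.09); 
        if m.sum(): print(nm,zz,m.sum(),np.percentile(X[m],[0,2,98,100])*1000)
m=(Y>-.085)&(Y<-.068)&(abs(X)<.055)&(Z>.09)&(Z<.102)&(abs(X-.006)>.015); f=np.polyfit(X[m],Z[m],1); print('C slope',f)
m=(Y>-.068)&(Y<-.055)&(abs(X)<.09)&(Z>.03)&(Z<.09); print('C face +y', m.sum(), [ (lo, np.percentile(X[m&(Z>lo)&(Z<lo+.012)],[1,99]).round(4)) for lo in (.03,.042,.054,.066,.078) if (m&(Z>lo)&(Z<lo+.012)).sum()>4])
im,d,p=load('s7'); W=cloud(d,p); q=W[...,:2]-tr; X=q@ex; Y=q@ey; Z=W[...,2]
for nm,yc in (('C',-.115),('B',0),('A',.115)):
    m=(abs(Y-yc)<.04)&(X>.03)&(X<.09)
    for lo in np.arange(.01,.1,.01):
        k=m&(Z>lo)&(Z<lo+.01)
        if k.sum()>5: print(nm,round(lo,2),k.sum(),np.percentile(X[k],[50,95]).round(4))
```

```text
C (0.08, 0.092) 37 [-42.56670688 -42.51587633  62.46335823  62.73842257]
C (0.092, 0.13) 3870 [-42.28606081 -39.57454732  54.78282205  57.69974771]
B (0.05, 0.062) 86 [-42.3963707   59.01815895  62.40343798  62.6603012 ]
B (0.062, 0.1) 3448 [-42.41516307 -39.82179438  55.15540414  57.66082454]
B2 (0.05, 0.062) 68 [-42.29798735  58.33487877  62.44500562  62.6421838 ]
B2 (0.062, 0.1) 3665 [-42.15220342 -39.79868751  55.5405285   58.27453329]
C slope [0.02676417 0.0959737 ]
C face +y 613 [(0.042, array([-0.0359,  0.0543])), (0.054, array([-0.036 ,  0.0535])), (0.066, array([-0.0374,  0.0533])), (0.078, array([-0.0388,  0.0538]))]
C 0.01 43 [0.0687 0.0707]
C 0.02 54 [0.0674 0.0705]
C 0.04 41 [0.062  0.0637]
C 0.05 47 [0.0616 0.0635]
C 0.06 49 [0.0607 0.063 ]
C 0.07 21 [0.0607 0.0621]
C 0.08 77 [0.0614 0.0649]
C 0.09 234 [0.0462 0.0592]
B 0.01 53 [0.0666 0.0692]
B 0.02 103 [0.0644 0.0695]
B 0.03 38 [0.0589 0.0606]
B 0.04 20 [0.0602 0.063 ]
B 0.05 94 [0.0592 0.0642]
B 0.06 245 [0.0448 0.0578]
A 0.01 70 [0.0664 0.0692]
A 0.02 131 [0.0634 0.0685]
A 0.03 51 [0.0556 0.0648]
A 0.04 17 [0.0564 0.0581]
A 0.05 89 [0.0577 0.0612]
A 0.06 262 [0.0437 0.0557]
```

Call:
jog_arm(motion="-1 0 0 -0.002 0; -1 0 0 -0.002 0; -1 0 0 -0.0005 0; -1 0 0.01 0 0; -1 0 0.005 0 0; -1 0 0.002 0 0; -1 0 0.002 0 0; -1 0 0 0 0; -1 0 0 0 0")

```text
time: 41.02
tcp_pos: [0.6377, -0.0842, 0.0653]
ee_rot: [-0.512, 0.512, -0.488, 0.488]
ft_force: [-0.3, -0.1, -5.6]
finger_gap: 0.014
```

Call:
jog_arm(motion="-1 0 0.002 0 0; -1 0 0.001 0 0; -1 0 0 0 0; -1 0 0 0 0")

```text
time: 41.35
tcp_pos: [0.6376, -0.0841, 0.0624]
ee_rot: [-0.512, 0.512, -0.488, 0.488]
ft_force: [0.5, -0.5, -6.9]
finger_gap: 0.0141
```

Call:
jog_arm(motion="-1 0 0.001 0 0; -1 0 0.001 0 0; -1 0 0.001 0 0; -1 0 0.001 0 0; -1 0 0 0 0; -1 0 0 0 0")

```text
time: 41.85
tcp_pos: [0.6376, -0.0841, 0.0582]
ee_rot: [-0.512, 0.512, -0.488, 0.488]
ft_force: [0.9, -0.1, -6.8]
finger_gap: 0.0142
```

Call:
jog_arm(motion="-1 0 0.001 0 0; -1 0 0.001 0 0; -1 0 0 0 0; -1 0 0 0 0")

```text
time: 42.18
tcp_pos: [0.6378, -0.0842, 0.0564]
ee_rot: [0.512, -0.512, 0.488, -0.488]
ft_force: [0.4, 0.5, -5.8]
finger_gap: 0.0141
```

Call:
jog_arm(motion="-1 0 0.001 0 0; -1 0 0 0 0; -1 0 0 0 0")

```text
time: 42.43
tcp_pos: [0.6384, -0.0842, 0.056]
ee_rot: [0.512, -0.512, 0.487, -0.488]
ft_force: [1.3, 0.9, -2.8]
finger_gap: 0.0142
```

Call:
jog_arm(motion="-1 0 0.001 0 0; -1 0 0 0 0; -1 0 0 0 0")

```text
time: 42.68
tcp_pos: [0.6385, -0.0843, 0.0551]
ee_rot: [0.512, -0.512, 0.487, -0.488]
ft_force: [2.8, 1.0, -1.8]
finger_gap: 0.0142
```

Call:
jog_arm(motion="0 0 0 0 0; 0 0 0 0 0; 0 0 0 0 0; 0 0 0 0 0; 0 0 0 0 0")

```text
time: 43.1
tcp_pos: [0.6375, -0.0843, 0.0544]
ee_rot: [-0.512, 0.512, -0.488, 0.488]
ft_force: [-0.3, 0.7, 0.1]
finger_gap: 0.0441
```

Call:
jog_arm(motion="0 0 -0.02 0 0; 0 0 -0.03 0 0; 0 0 -0.035 0 0; 0 0 -0.035 0 0; 0 0 -0.03 0 0; 0 0 -0.02 0 0; 0 0 0 0 0; 0 0 0 0 0")

```text
time: 43.77
tcp_pos: [0.6382, -0.0844, 0.2255]
ee_rot: [0.512, -0.512, 0.487, -0.488]
ft_force: [0.5, -0.0, -0.3]
finger_gap: 0.0473
```

Run:
```python
from h import *
im,d,p=shot('wrist','w23'); W=cloud(d,p)
im,d,p=shot('scene','s8')
c=im[130:330,200:500]
cv2.imwrite('pics/s8c.png',cv2.resize(c,None,fx=2.6,fy=2.6,interpolation=cv2.INTER_CUBIC)[:,:,::-1])
plan([.449,-.357,.23],80)
```

```text
t 43.87 tcp [ 0.6366 -0.0839  0.2222] jaw 2.78 down [-0.003  0.001 -1.   ] F [ 0.28 -0.1  -0.2 ] gap 0.0467 j6 -0.36
turn about tool y: -77.22 deg  (other way 102.8)
after turn, tool shift mm: [-137.4   -7.4 -301.5]
```

View pics/s8c.png

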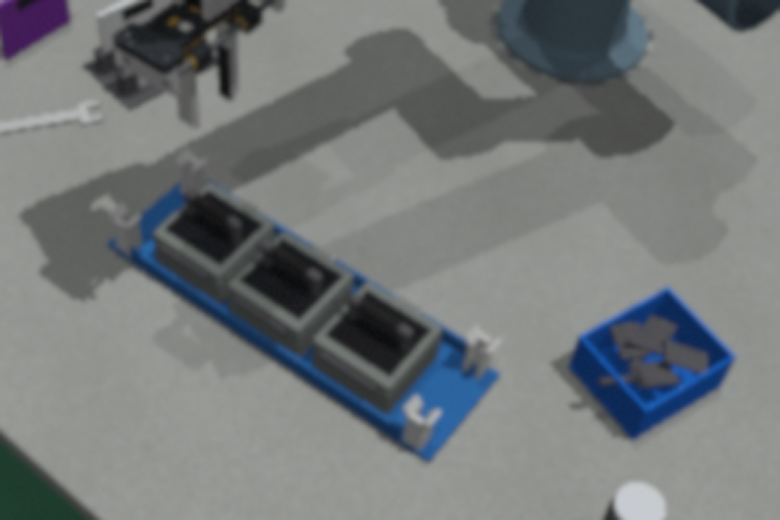

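View pics/w23.png

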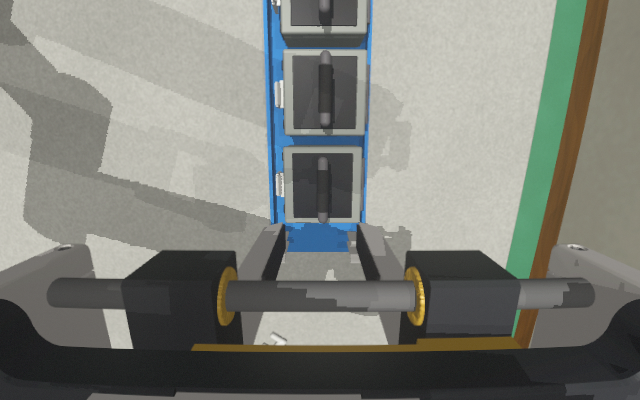

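Run:
```python
from h import *
prof('w23',(.6376,.0302),2.73);prof('w23',(.638,-.0843),2.73)
im,d,p=load('w23'); W=cloud(d,p); case(W,(.638,-.0843),.06); case(W,(.6376,.0302),.06)
```

```text
w23 1318 slope -0.001 rad, z0 0.0663
w23 1194 slope -0.005 rad, z0 0.0661
handle [641. -84.] [13.1 79.1] 2.9 ztop [0.1012 0.1029 0.1038] body [638.  -84.2] [115.8  99.6] 2.6
handle [638.6  28.4] [14.1 78.6] 2.7 ztop [0.1012 0.103  0.104 ] body [635.6  28.3] [115.5  99. ] 2.7
```

Call:
jog_arm(motion="0 0 -0.003 0 -7; 0 0 -0.003 0 -7; 0 0 -0.003 0 -7; 0 0 -0.003 0 -7; 0 0 -0.003 0 -7; 0 0 -0.003 0 -7; 0 0 -0.003 0 -7; 0 0 -0.003 0 -7; 0 0 -0.003 0 -7; 0 0 -0.003 0 -7")

```text
time: 44.7
tcp_pos: [0.6365, -0.0839, 0.2515]
ee_rot: [0.7, -0.699, 0.105, -0.102]
ft_force: [-0.1, -0.6, 0.6]
finger_gap: 0.0473
```

Call:
jog_arm(motion="0 0 0 0 -7; 0 -0.02 0 -0.03 0; 0 -0.02 0 -0.03 0; 0 -0.02 0 -0.03 0; 0 -0.02 0 -0.03 0; 0 -0.02 0 -0.03 0; 0 -0.02 0 -0.03 0; 0 -0.02 0 -0.03 0; 0 -0.02 0 -0.03 0; 0 -0.02 0 -0.03 0")

```text
time: 45.53
tcp_pos: [0.4105, -0.3181, 0.2519]
ee_rot: [0.705, -0.703, 0.064, -0.062]
ft_force: [0.4, -0.2, -0.3]
finger_gap: 0.0471
```

Call:
jog_arm(motion="0 -0.012 0 -0.03 0; 0 0 0 0 0; 0 0 0 0 0")

```text
time: 45.78
tcp_pos: [0.3942, -0.3455, 0.2522]
ee_rot: [0.705, -0.703, 0.065, -0.063]
ft_force: [-0.1, 0.0, 0.6]
finger_gap: 0.0468
```

Run:
```python
from h import *
im,d,p=shot('wrist','w24'); shot('top','top2'); plan([.4545,-.357,.23],80)
```

```text
t 45.88 tcp [ 0.3955 -0.3443  0.2529] jaw 79.8 down [-0.001  0.002 -1.   ] F [-0.    0.59 -0.4 ] gap 0.0469 j6 -2.33
turn about tool y: -0.20 deg  (other way 179.8)
after turn, tool shift mm: [60.3 22.8 -2.3]
```

View pics/w24.png

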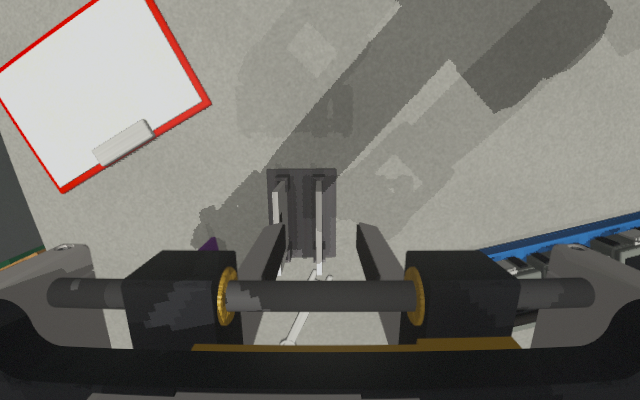

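View pics/top2.png

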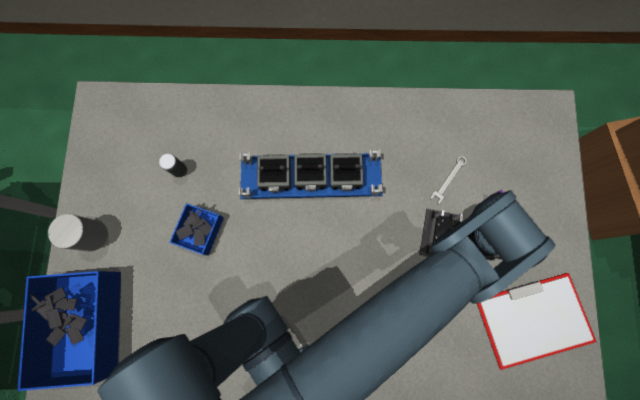

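```bash
cat >> h.py <<'E'
def board(W,c,zlo=.09,r=.07):
    m=(np.hypot(W[...,0]-c[0],W[...,1]-c[1])<r)&(W[...,2]>zlo)&(W[...,2]<.125)
    P=W[m]; a=np.radians(-10); n=np.array([-np.sin(a),np.cos(a)])
    P=P[abs((P[:,:2]-np.array(c))@n)<.018]
    rr=cv2.minAreaRect((P[:,:2]*1000).astype(np.float32))
    print('board',len(P),np.round(rr[0],1),np.round(rr[1],1),round(rr[2],1),'z',np.percentile(P[:,2],[50,95]).round(4))
E
python3 - <<'E'
from h import *
for n in ('w24','top0','scene0'):
    im,d,p=load(n); W=cloud(d,p); print(n); board(W,(.4545,-.357)); board(W,(.4455,-.4105))
im,d,p=load('w24'); c=im[150:290,230:390]; cv2.imwrite('pics/w24c.png',cv2.resize(c,None,fx=4,fy=4)[:,:,::-1])
im,d,p=load('scene0'); c=im[110:170,190:290]; cv2.imwrite('pics/s0b.png',cv2.resize(c,None,fx=7,fy=7,interpolation=cv2.INTER_CUBIC)[:,:,::-1])
E
```

```text
w24
board 513 [ 455.2 -359.3] [  6.8 117. ] 79.6 z [0.1003 0.1016]
board 282 [ 445.4 -413. ] [  8.2 116. ] 80.2 z [0.1001 0.1016]
top0
board 139 [ 454.7 -357.3] [ 10.1 117.2] 79.6 z [0.0987 0.1017]
board 146 [ 445.8 -411.1] [  9.8 118.7] 80.0 z [0.0978 0.1019]
scene0
board 113 [ 457.6 -356.4] [ 17.8 117.7] 76.9 z [0.0957 0.1015]
board 110 [ 446.9 -410.7] [ 15.6 117.7] 79.5 z [0.096  0.1018]
```

View pics/w24c.png

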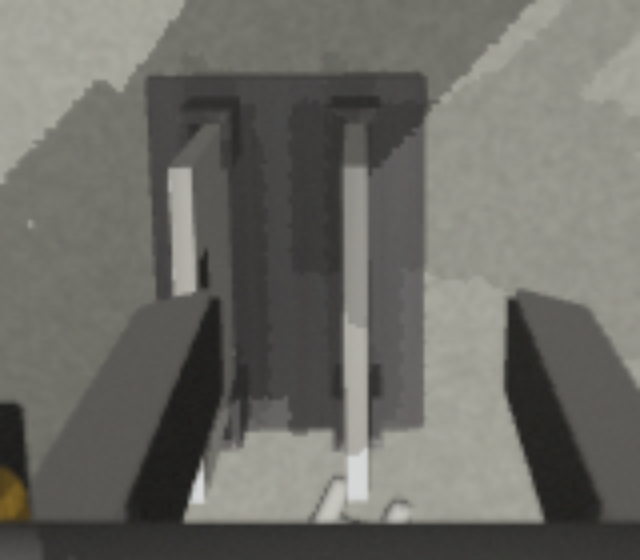

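View pics/s0b.png

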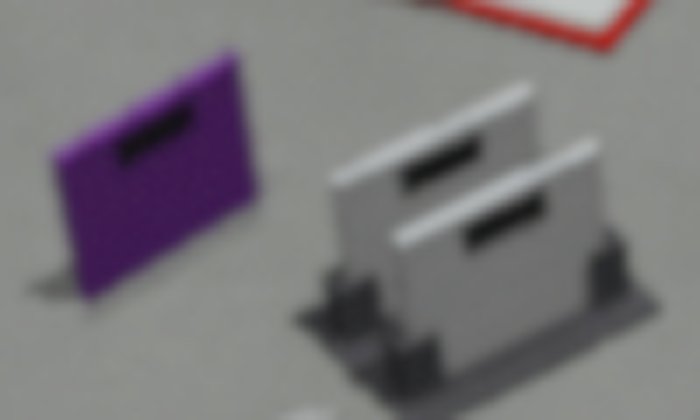

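Call:
jog_arm(motion="0 0.03 0 -0.002 0; 0 0.031 0 -0.002 0; 0 0 0.03 0 0; 0 0 0.035 0 0; 0 0 0.035 0 0; 0 0 0.035 0 0; 0 0 0.03 0 0; 0 0 0.02 0 0; 0 0 0 0 0; 0 0 0 0 0")

```text
time: 46.72
tcp_pos: [0.455, -0.3582, 0.0682]
ee_rot: [0.705, -0.704, 0.063, -0.062]
ft_force: [0.3, -0.1, 1.2]
finger_gap: 0.0469
```

Run:
```python
from h import *
plan([.455,-.3585,.047],79.8)
im,d,p=shot('wrist','w25'); board(cloud(d,p),(.455,-.358))
```

```text
t 46.72 tcp [ 0.455  -0.3582  0.0682] jaw 79.9 down [-0.002  0.002 -1.   ] F [ 0.33 -0.14  1.17] gap 0.0469 j6 -2.26
turn about tool y: 0.10 deg  (other way -179.9)
after turn, tool shift mm: [ 0.1 21.2 -0.3]
board 1882 [ 455.2 -359.2] [  8.1 116. ] 79.9 z [0.1003 0.1014]
```

View pics/w25.png

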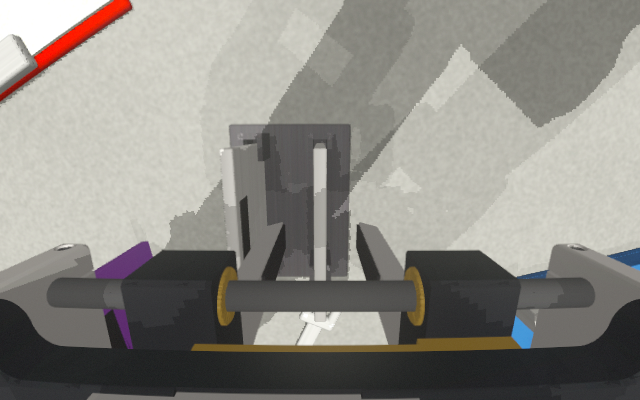

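Call:
jog_arm(motion="0 0 0.012 -0.001 0; 0 0 0.008 0 0; 0 0 0 0 0; -1 0 0 0 0; -1 0 0 0 0; -1 0 0 0 0; -1 0 0 0 0; -1 0 0 0 0; -1 0 0 0 0; -1 0 0 0 0", force=40)

```text
time: 47.6
tcp_pos: [0.4548, -0.3604, 0.0494]
ee_rot: [0.705, -0.704, 0.063, -0.063]
ft_force: [0.5, 2.2, 0.5]
finger_gap: 0.008
```

Call:
jog_arm(motion="-1 0 0 0 0; -1 0 0 0 0; -1 0 -0.005 0 0; -1 0 -0.015 0 0; -1 0 -0.02 0 0; -1 0 -0.025 0 0; -1 0 -0.03 0 0; -1 0 -0.03 0 0; -1 0 -0.02 0 0; -1 0 0 0 0")

```text
time: 48.43
tcp_pos: [0.4564, -0.364, 0.2]
ee_rot: [-0.701, 0.707, -0.061, 0.065]
ft_force: [0.8, -1.6, -0.9]
finger_gap: 0.0076
```

Run:
```python
from h import *
im,d,p=shot('wrist','w26')
tr=np.array([.630,.0304]); a=np.radians(2.73); ey=np.array([-np.sin(a),np.cos(a)])
for s in (1,-1): print(tr+s*.205*ey)
t=tr-.205*ey
plan([t[0],t[1],.19],92.73)
```

```text
[0.62023596 0.23516734]
[ 0.63976404 -0.17436734]
t 48.48 tcp [ 0.4555 -0.3627  0.1968] jaw 79.77 down [ 0.003 -0.005 -1.   ] F [ 0.17  0.42 -2.49] gap 0.0078 j6 -2.26
turn about tool y: -12.96 deg  (other way 167.0)
after turn, tool shift mm: [193.    6.4 179.4]
```

View pics/w26.png

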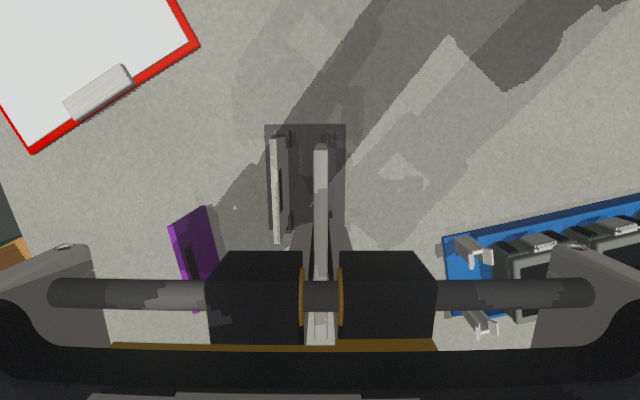

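```bash
cat >> h.py <<'E'
def held(n,t,jaw):
    im,d,p=load(n); W=cloud(d,p); a=np.radians(jaw); ez=np.array([np.cos(a),np.sin(a)]); ex=np.array([np.sin(a),-np.cos(a)])
    q=W[...,:2]-np.array(t[:2]); X=q@ex; Z=q@ez; H=W[...,2]-t[2]
    m=(abs(Z)<.02)&(X<-.012)&(X>-.09)&(H>.0)&(H<.075)
    top=m&(H>np.percentile(H[m],90)-.006)
    print('top pts',top.sum(),'X',np.percentile(X[top],[1,99])*1000,'Z',np.percentile(Z[top],[2,50,98])*1000)
    f=np.polyfit(X[top],H[top],1); g=np.polyfit(X[top],Z[top],1); print('pitch %.4f H0 %.4f ; yaw %.4f Z0 %.4f'%(f[0],f[1],g[0],g[1]))
    # roll from side faces
    s=m&~top
    if s.sum()>50: 
        k=np.polyfit(H[s],Z[s],1); print('side pts',s.sum(),'dZ/dH %.4f'%k[0], 'H range',H[s].min(),H[s].max())
E
python3 - <<'E'
from h import *
held('w26',[.4555,-.3627,.1968],79.77)
im,d,p=load('w26'); R_=Rm(p);print(p['origin'],R_[:,0])
E
```

```text
top pts 1226 X [-56.81515836 -12.60524742] Z [-5.04990406 -1.34667324  2.46992685]
pitch 0.0089 H0 0.0542 ; yaw 0.0020 Z0 -0.0011
[ 0.3903437  -0.35098048  0.40032293] [ 0.17780747  0.98403817 -0.0073058 ]
```

Call:
jog_arm(motion="-1 0 -0.003 0 -6.5; -1 0 -0.003 0 -6.5; -1 0 0 0 0; -1 0.02 0 0.02 0; -1 0.02 0 0.02 0; -1 0.022 0 0.02 0; -1 0.022 0 0.02 0; -1 0.022 0 0.02 0; -1 0.022 0 0.02 0; -1 0 0 0 0")

```text
time: 49.32
tcp_pos: [0.5783, -0.2311, 0.1978]
ee_rot: [0.708, -0.706, -0.017, 0.018]
ft_force: [0.3, 0.0, -2.4]
finger_gap: 0.0081
```

Call:
jog_arm(motion="-1 0 0 0.02 0; -1 0 0 0 0; -1 0 0 0 0; -1 0 0 0 0")

```text
time: 49.65
tcp_pos: [0.575, -0.2156, 0.1993]
ee_rot: [0.707, -0.707, -0.016, 0.017]
ft_force: [-0.3, -0.3, -1.6]
finger_gap: 0.0081
```

Run:
```python
from h import *
im,d,p=shot('wrist','w27')
plan([.6398,-.1744,.125],92.73)
s,M=tool(); held('w27',s['tcp_pos'],np.degrees(np.arctan2(M[1,2],M[0,2])))
```

```text
t 49.7 tcp [ 0.5752 -0.2159  0.1996] jaw 92.68 down [-0.001  0.    -1.   ] F [-0.21 -1.05 -1.22] gap 0.0075 j6 -2.16
turn about tool y: -0.05 deg  (other way 180.0)
after turn, tool shift mm: [66.6 74.6 38.3]
top pts 1243 X [-57.75525378 -12.56561879] Z [-4.20659491 -0.5036202   3.31093507]
pitch 0.0020 H0 0.0507 ; yaw 0.0036 Z0 -0.0002
```

View pics/w27.png

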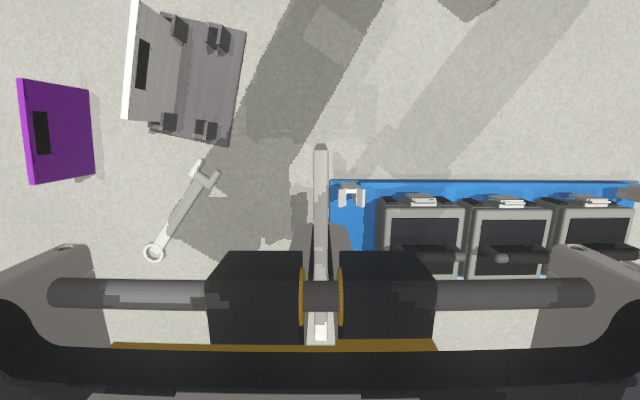

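```bash
cat >> h.py <<'E'
TR=np.array([.630,.0304]); TA=np.radians(2.73); TX=np.array([np.cos(TA),np.sin(TA)]); TY=np.array([-np.sin(TA),np.cos(TA)])
def guides(n,excl=None):
    im,d,p=load(n); W=cloud(d,p); q=W[...,:2]-TR; X=q@TX; Y=q@TY; H=W[...,2]
    for s in (1,-1):
        for sx in (-1,1):
            m=(abs(Y-s*.205)<.025)&(X*sx>.045)&(X*sx<.08)&(H>.05)&(H<.08)
            if excl is not None: m&=~excl(W)
            if m.sum()<15: continue
            y=Y[m]*1000; x=X[m]*1000
            print(n,'slot',s,'side',sx,m.sum(),'Y',np.percentile(y,[2,98]).round(1),'mid',np.mean(np.percentile(y,[2,98])).round(1),'X',np.percentile(x,[2,98]).round(1),'z',np.percentile(H[m],98).round(4))
            hh,e=np.histogram(y,bins=np.arange(s*205-25,s*205+26,2.5)); print('   ',hh)
E
python3 - <<'E'
from h import *
for n in ('top0','scene0','w27','w26','w23','w14','w9','w15'): guides(n)
E
```

```text
top0 slot 1 side -1 49 Y [191.  219.9] mid 205.5 X [-66. -46.] z 0.068
    [0 0 0 0 7 2 6 2 1 2 0 1 8 6 8 5 1 0 0 0]
top0 slot 1 side 1 55 Y [189.4 218.6] mid 204.0 X [45.7 67. ] z 0.0702
    [0 0 0 5 2 7 0 7 2 0 3 1 7 7 9 5 0 0 0 0]
top0 slot -1 side -1 52 Y [-218.6 -190.6] mid -204.6 X [-66.5 -45.4] z 0.0681
    [0 0 0 0 7 8 6 6 0 1 2 2 4 3 7 6 0 0 0 0]
top0 slot -1 side 1 53 Y [-220.4 -189.6] mid -205.0 X [46.  66.7] z 0.0678
    [0 0 0 4 3 6 7 5 1 2 2 1 1 7 6 4 4 0 0 0]
scene0 slot 1 side -1 68 Y [189.4 217.8] mid 203.6 X [-68.3 -45.9] z 0.0682
    [ 0  0  0  3  5 10 14  6  3  3  2  3  2  5  8  4  0  0  0  0]
scene0 slot 1 side 1 79 Y [189.1 220.9] mid 205.0 X [45.4 66.8] z 0.0675
    [ 0  0  0  4  6  9 13  8  2  1  4  2  5  8  4  8  5  0  0  0]
scene0 slot -1 side -1 50 Y [-220.8 -189.2] mid -205.0 X [-66.5 -45.9] z 0.0651
    [ 0  0  1  1  1 10 11  4  2  1  3  3  0  1  3  6  3  0  0  0]
scene0 slot -1 side 1 55 Y [-222.1 -188.4] mid -205.3 X [45.6 68.1] z 0.0648
    [0 0 1 1 7 7 7 7 4 2 2 1 1 2 5 6 1 1 0 0]
w27 slot -1 side -1 365 Y [-221.4 -191.2] mid -206.3 X [-68.1 -46.8] z 
[... 1060 characters left out ...]
]
w14 slot -1 side 1 266 Y [-221. -191.] mid -206.0 X [45.4 65.7] z 0.0667
    [ 0  0  0 15 34 46 50 19  7  6  6  3  0 34 22 24  0  0  0  0]
w9 slot 1 side -1 729 Y [188.1 219.3] mid 203.7 X [-67.  -45.8] z 0.0669
    [ 0  0  0 77 72 60 71 22 21 19 18 47 96 84 78 64  0  0  0  0]
w9 slot 1 side 1 662 Y [188.5 218.8] mid 203.7 X [45.5 65.6] z 0.0671
    [ 0  0  0 48 71 69 46 21 21 21 21 55 76 93 73 47  0  0  0  0]
w15 slot -1 side -1 110 Y [-203.8 -191.1] mid -197.5 X [-68.4 -46.2] z 0.0674
    [ 0  0  0  0  0  0  0  0  0  1  6 13 19 17 32 22  0  0  0  0]
w15 slot -1 side 1 125 Y [-212.3 -191.2] mid -201.7 X [45.9 65.8] z 0.0672
    [ 0  0  0  0  0  0  2  9 14 11 12 10 13 12 25 17  0  0  0  0]
```

Run:
```python
from h import *
t=TR-.0012*TX-.2057*TY; print(t); plan([t[0],t[1],.125],92.73)
```

```text
[ 0.63859874 -0.1751237 ]
t 49.7 tcp [ 0.5752 -0.2159  0.1996] jaw 92.68 down [-0.001  0.    -1.   ] F [-0.21 -1.05 -1.22] gap 0.0075 j6 -2.16
turn about tool y: -0.05 deg  (other way 180.0)
after turn, tool shift mm: [65.4 74.6 37.7]
```

Call:
jog_arm(motion="-1 0.017 0 0.01 0; -1 0.022 0 0.012 0; -1 0.018 0 0.011 0; -1 0.0085 0 0.0047 0; -1 0 0.02 0 0; -1 0 0.02 0 0; -1 0 0.014 0 0; -1 0 0 0 0; -1 0 0 0 0; -1 0 0 0 0")

```text
time: 50.53
tcp_pos: [0.6397, -0.175, 0.1475]
ee_rot: [-0.707, 0.707, 0.017, -0.016]
ft_force: [0.2, -0.3, -1.2]
finger_gap: 0.0077
```

Run:
```python
from h import *
im,d,p=shot('wrist','w28')
t=TR-.0012*TX-.2057*TY; plan([t[0],t[1],.11],92.73)
s,M=tool(); held('w28',s['tcp_pos'],np.degrees(np.arctan2(M[1,2],M[0,2]))); guides('w28')
c=im[120:300,240:420]; cv2.imwrite('pics/w28c.png',cv2.resize(c,None,fx=3.3,fy=3.3)[:,:,::-1])
```

```text
t 50.58 tcp [ 0.64   -0.175   0.1481] jaw 92.76 down [ 0.002 -0.001 -1.   ] F [ 0.02  0.5  -1.12] gap 0.0076 j6 -2.06
turn about tool y: 0.03 deg  (other way -180.0)
after turn, tool shift mm: [-1.5 38.  -0. ]
top pts 1256 X [-58.13862762 -12.44631219] Z [-4.36886803 -0.66625793  3.15803937]
pitch 0.0042 H0 0.0505 ; yaw 0.0018 Z0 -0.0005
w28 slot -1 side -1 525 Y [-222.1 -191. ] mid -206.6 X [-68.  -46.9] z 0.0672
    [ 0  0  0 66 48 69 59 11 15 10 15 10 60 47 69 46  0  0  0  0]
```

View pics/w28c.png

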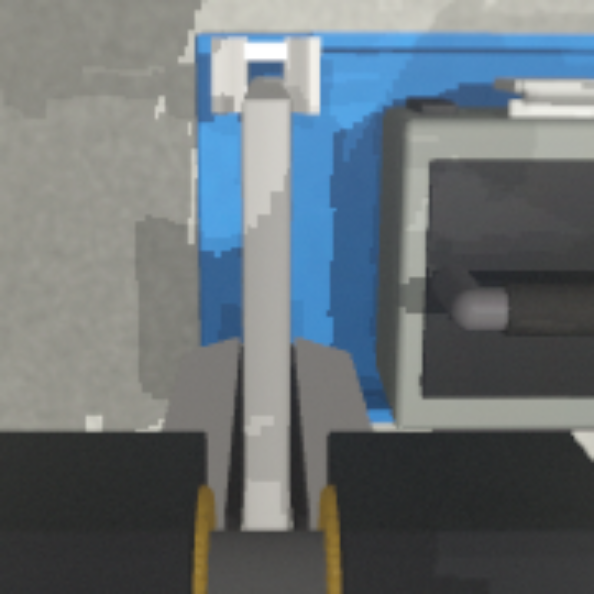

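Call:
jog_arm(motion="-1 -0.0015 0.01 0 0; -1 0 0.015 0 0; -1 0 0.01 0 0; -1 0 0.003 0 0; -1 0 0 0 0; -1 0 0.004 0 0; -1 0 0.004 0 0; -1 0 0.004 0 0; -1 0 0 0 0; -1 0 0 0 0")

```text
time: 51.42
tcp_pos: [0.6377, -0.1742, 0.0962]
ee_rot: [0.707, -0.707, -0.017, 0.017]
ft_force: [-1.4, 0.2, -1.9]
finger_gap: 0.008
```

Call:
jog_arm(motion="-1 0 0.005 0 0; -1 0 0.005 0 0; -1 0 0.005 0 0; -1 0 0.005 0 0; -1 0 0 0 0; -1 0 0 0 0")

```text
time: 51.92
tcp_pos: [0.6374, -0.1741, 0.0756]
ee_rot: [0.707, -0.707, -0.017, 0.018]
ft_force: [0.2, 0.9, -2.1]
finger_gap: 0.0075
```

In the channel with no resistance. Continuing down.

Call:
jog_arm(motion="-1 0 0.005 0 0; -1 0 0.005 0 0; -1 0 0.004 0 0; -1 0 0.003 0 0; -1 0 0.002 0 0; -1 0 0.001 0 0; -1 0 0 0 0; -1 0 0 0 0")

```text
time: 52.58
tcp_pos: [0.6379, -0.1743, 0.0565]
ee_rot: [-0.707, 0.707, 0.017, -0.017]
ft_force: [0.4, -0.7, -2.2]
finger_gap: 0.0075
```

Call:
jog_arm(motion="-1 0 0.001 0 0; -1 0 0.001 0 0; -1 0 0.001 0 0; -1 0 0 0 0; -1 0 0 0 0")

```text
time: 53.0
tcp_pos: [0.6377, -0.1743, 0.0533]
ee_rot: [0.707, -0.707, -0.017, 0.017]
ft_force: [1.0, 0.2, -1.4]
finger_gap: 0.0079
```

Call:
jog_arm(motion="-1 0 0.001 0 0; -1 0 0.001 0 0; -1 0 0 0 0; -1 0 0 0 0")

```text
time: 53.33
tcp_pos: [0.6379, -0.1744, 0.0515]
ee_rot: [-0.707, 0.707, 0.017, -0.017]
ft_force: [0.3, 0.2, -1.9]
finger_gap: 0.0081
```

Call:
jog_arm(motion="-1 0 0.001 0 0; -1 0 0 0 0; -1 0 0 0 0; -1 0 0 0 0")

```text
time: 53.67
tcp_pos: [0.638, -0.1745, 0.0515]
ee_rot: [-0.707, 0.707, 0.017, -0.017]
ft_force: [-3.5, -0.1, 5.8]
finger_gap: 0.0074
```

Call:
jog_arm(motion="-0.6 0 0 0 0; -0.6 0 0 0 0; -0.6 0 0 0 0; -0.6 0 -0.01 0 0; -0.6 0 -0.02 0 0; -0.6 0 -0.03 0 0; -0.6 0 -0.035 0 0; -0.6 0 -0.035 0 0; -0.6 0 -0.035 0 0; -0.6 0 0 0 0")

```text
time: 54.5
tcp_pos: [0.6419, -0.176, 0.2258]
ee_rot: [-0.704, 0.709, 0.022, -0.012]
ft_force: [-0.1, -0.1, 1.7]
finger_gap: 0.019
```

Run:
```python
from h import *
plan([.4455-.06,-.412+.0105,.22],79.9)
im,d,p=shot('wrist','w29'); im,d,p=shot('scene','s9')
c=im[130:330,200:500]
cv2.imwrite('pics/s9c.png',cv2.resize(c,None,fx=2.6,fy=2.6,interpolation=cv2.INTER_CUBIC)[:,:,::-1])
```

```text
t 54.5 tcp [ 0.6419 -0.176   0.2258] jaw 92.8 down [ 0.014 -0.007 -1.   ] F [-0.1  -0.1   1.69] gap 0.019 j6 -2.06
turn about tool y: 12.90 deg  (other way -167.1)
after turn, tool shift mm: [-212.9    3.7 -266.9]
```

View pics/s9c.png

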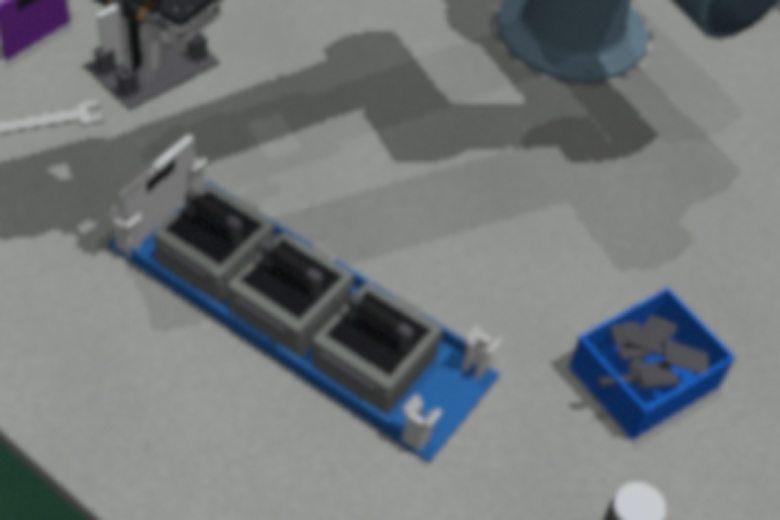

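Call:
jog_arm(motion="0 0 0 0 6.5; 0 0 0 0 6.4; 0 -0.024 0 -0.03 0; 0 -0.024 0 -0.03 0; 0 -0.024 0 -0.03 0; 0 -0.024 0 -0.03 0; 0 -0.024 0 -0.03 0; 0 -0.024 0 -0.03 0; 0 -0.024 0 -0.03 0; 0 -0.024 0 -0.03 0")

```text
time: 55.43
tcp_pos: [0.4044, -0.3767, 0.2132]
ee_rot: [0.705, -0.703, 0.063, -0.061]
ft_force: [0.8, -0.7, -0.3]
finger_gap: 0.0468
```

Call:
jog_arm(motion="0 -0.021 0 -0.027 0; 0 0 0 0 0; 0 0 0 0 0; 0 0 0 0 0")

```text
time: 55.77
tcp_pos: [0.3811, -0.3988, 0.2139]
ee_rot: [0.705, -0.703, 0.063, -0.062]
ft_force: [0.8, -0.6, 0.2]
finger_gap: 0.0472
```

Run:
```python
from h import *
plan([.4454,-.413,.07],79.9)
im,d,p=shot('wrist','w30'); board(cloud(d,p),(.4454,-.412))
```

```text
t 55.77 tcp [ 0.3811 -0.3988  0.2139] jaw 79.87 down [-0.001  0.003 -1.   ] F [ 0.76 -0.62  0.21] gap 0.0472 j6 -2.41
turn about tool y: -0.03 deg  (other way 180.0)
after turn, tool shift mm: [ 66.  143.8  -3. ]
board 572 [ 437.2 -411.9] [ 7.3 99.3] 79.8 z [0.1003 0.1015]
```

View pics/w30.png

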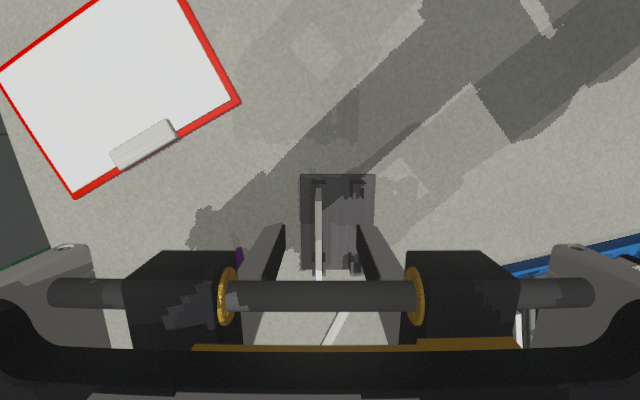

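Call:
jog_arm(motion="0 0.033 0 -0.002 0; 0 0.033 0 -0.0015 0; 0 0 0.03 0 0; 0 0 0.035 0 0; 0 0 0.035 0 0; 0 0 0.03 0 0; 0 0 0.015 0 0; 0 0 0 0 0; 0 0 0 0 0")

```text
time: 56.57
tcp_pos: [0.4461, -0.4132, 0.0695]
ee_rot: [0.705, -0.704, 0.062, -0.061]
ft_force: [-0.4, -0.5, -0.3]
finger_gap: 0.0469
```

Run:
```python
from h import *
plan([.4454,-.413,.0485],79.9)
im,d,p=shot('wrist','w31'); board(cloud(d,p),(.4454,-.412))
```

```text
t 56.57 tcp [ 0.4461 -0.4132  0.0695] jaw 80.0 down [-0.001  0.002 -1.   ] F [-0.43 -0.51 -0.31] gap 0.0469 j6 -2.33
turn about tool y: 0.10 deg  (other way -179.9)
after turn, tool shift mm: [-0.7 21.   0.1]
board 1818 [ 445.3 -413.1] [  7.9 115.3] 79.8 z [0.1004 0.1014]
```

Call:
jog_arm(motion="0 -0.0005 0.012 0 0; 0 0 0.008 0 0; 0 0 0 0 0; -1 0 0 0 0; -1 0 0 0 0; -1 0 0 0 0; -1 0 0 0 0; -1 0 0 0 0; -1 0 0 0 0; -1 0 0 0 0", force=40)

```text
time: 57.45
tcp_pos: [0.4452, -0.4144, 0.0505]
ee_rot: [0.705, -0.704, 0.062, -0.062]
ft_force: [-1.0, 1.0, -1.9]
finger_gap: 0.0078
```

Call:
jog_arm(motion="-1 0 0 0 0; -1 0 0 0 0; -1 0 -0.005 0 0; -1 0 -0.015 0 0; -1 0 -0.02 0 0; -1 0 -0.025 0 0; -1 0 -0.03 0 0; -1 0 -0.03 0 0; -1 0 -0.03 0 0; -1 0 0 0 0")

```text
time: 58.28
tcp_pos: [0.4472, -0.4178, 0.213]
ee_rot: [-0.701, 0.708, -0.06, 0.065]
ft_force: [0.8, -0.8, -0.1]
finger_gap: 0.008
```

Run:
```python
from h import *
t=TR-.055*TX+.2037*TY; plan([t[0],t[1],.22],92.73)
im,d,p=shot('wrist','w32'); s,M=tool(); held('w32',s['tcp_pos'],np.degrees(np.arctan2(M[1,2],M[0,2])))
```

```text
t 58.28 tcp [ 0.4472 -0.4178  0.213 ] jaw 79.89 down [ 0.007 -0.01  -1.   ] F [ 0.83 -0.79 -0.14] gap 0.008 j6 -2.33
turn about tool y: -12.84 deg  (other way 167.2)
after turn, tool shift mm: [149.  -12.8 642.6]
top pts 1199 X [-56.76000647 -12.50107095] Z [-4.95023393 -1.24838659  2.5776404 ]
pitch 0.0131 H0 0.0536 ; yaw 0.0034 Z0 -0.0009
```

Call:
jog_arm(motion="-1 0 -0.006 0 -6.4; -1 0 -0.006 0 -6.4; -1 0 0 0.015 0; -1 0.006 0 0.025 0; -1 0.007 0 0.03 0; -1 0.007 0 0.03 0; -1 0.007 0 0.03 0; -1 0.007 0 0.03 0; -1 0.007 0 0.03 0; -1 0.007 0 0.03 0")

```text
time: 59.17
tcp_pos: [0.4816, -0.1906, 0.2147]
ee_rot: [0.708, -0.706, -0.015, 0.018]
ft_force: [0.7, -0.1, -2.4]
finger_gap: 0.0076
```

Call:
jog_arm(motion="-1 0.007 0 0.03 0; -1 0.007 0 0.03 0; -1 0.007 0 0.03 0; -1 0.007 0 0.03 0; -1 0.007 0 0.03 0; -1 0.007 0 0.03 0; -1 0.007 0 0.03 0; -1 0.007 0 0.03 0; -1 0.007 0 0.03 0; -1 0.007 0 0.03 0")

```text
time: 60.0
tcp_pos: [0.5373, 0.1117, 0.2146]
ee_rot: [-0.707, 0.707, 0.015, -0.018]
ft_force: [0.0, 0.3, -2.2]
finger_gap: 0.0078
```

Call:
jog_arm(motion="-1 0.007 0 0.03 0; -1 0.007 0 0.03 0; -1 0.007 0 0.025 0; -1 0.007 0 0.015 0; -1 0 0 0 0; -1 0 0 0 0; -1 0 0 0 0")

```text
time: 60.58
tcp_pos: [0.561, 0.2106, 0.2156]
ee_rot: [-0.707, 0.707, 0.015, -0.017]
ft_force: [-0.4, -0.5, -1.4]
finger_gap: 0.0078
```

Run:
```python
from h import *
im,d,p=shot('wrist','w33'); s,M=tool(); held('w33',s['tcp_pos'],np.degrees(np.arctan2(M[1,2],M[0,2]))); guides('w33')
t=TR-.0012*TX+.2042*TY; plan([t[0],t[1],.15],92.73)
```

```text
top pts 1216 X [-57.72198038 -12.67766433] Z [-4.19256734 -0.49583275  3.35098933]
pitch 0.0006 H0 0.0495 ; yaw 0.0045 Z0 -0.0001
w33 slot 1 side -1 279 Y [192.2 218.5] mid 205.3 X [-67.8 -46.1] z 0.0667
    [ 0  0  0  0 19 37 29 15  6  8  7 12 44 47 37 18  0  0  0  0]
w33 slot -1 side -1 479 Y [-219.1 -190.7] mid -204.9 X [-68.1 -45.6] z 0.0785
    [  0   0   1   4  30  29  39  12   7  14  35 137  12  59  50  48   2   0
   0   0]
t 60.63 tcp [0.5612 0.2104 0.2161] jaw 92.63 down [-0.002 -0.001 -1.   ] F [ 0.38  0.27 -1.4 ] gap 0.0077 j6 -1.45
turn about tool y: -0.10 deg  (other way 179.9)
after turn, tool shift mm: [59.1 66.  21.2]
```

View pics/w33.png

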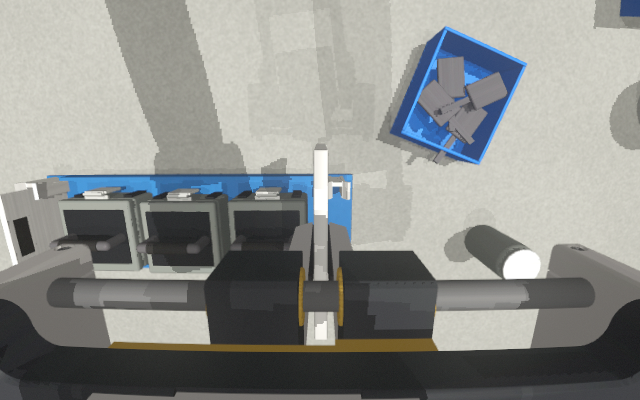

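Call:
jog_arm(motion="-1 0.02 0 0.007 0; -1 0.02 0 0.007 0; -1 0.019 0 0.0072 0; -1 0 0.02 0 0; -1 0 0.025 0 0; -1 0 0.02 0 0; -1 0 0 0 0; -1 0 0 0 0; -1 0 0 0 0")

```text
time: 61.38
tcp_pos: [0.6206, 0.2349, 0.1539]
ee_rot: [0.707, -0.707, -0.017, 0.016]
ft_force: [0.4, -0.1, -1.8]
finger_gap: 0.008
```

Run:
```python
from h import *
im,d,p=shot('wrist','w34'); s,M=tool(); held('w34',s['tcp_pos'],np.degrees(np.arctan2(M[1,2],M[0,2]))); guides('w34')
t=TR-.0012*TX+.2042*TY; plan([t[0],t[1],.11],92.73)
c=im[120:300,240:420]; cv2.imwrite('pics/w34c.png',cv2.resize(c,None,fx=3.3,fy=3.3)[:,:,::-1])
```

```text
top pts 1236 X [-58.10026384 -12.53570613] Z [-4.65681012 -0.96360902  2.86112137]
pitch 0.0065 H0 0.0494 ; yaw 0.0036 Z0 -0.0007
w34 slot 1 side -1 494 Y [188.  218.9] mid 203.4 X [-67.5 -46.1] z 0.0671
    [ 0  0  0 50 65 66 42 14 10 15 10 10 53 68 46 45  0  0  0  0]
t 61.43 tcp [0.621  0.2351 0.1546] jaw 92.65 down [ 0.003  0.001 -1.   ] F [ 0.12 -0.26 -2.24] gap 0.0076 j6 -1.43
turn about tool y: -0.08 deg  (other way 179.9)
after turn, tool shift mm: [-2.1 44.6 -0.8]
```

View pics/w34c.png

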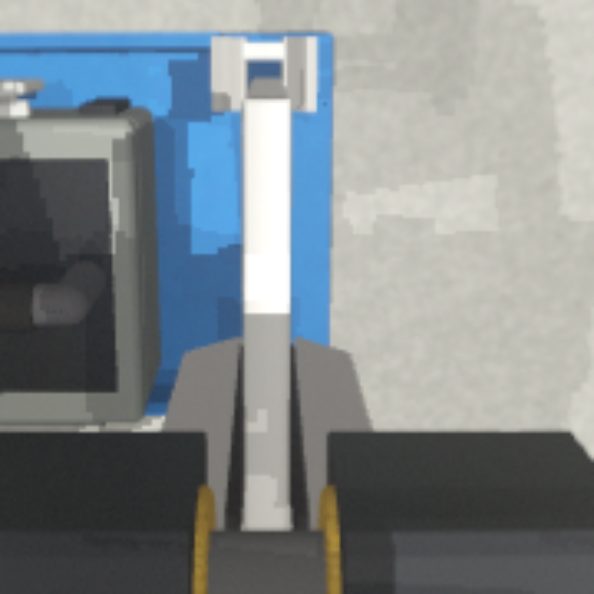

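Call:
jog_arm(motion="-1 -0.0018 0.01 -0.0004 0; -1 0 0.015 0 0; -1 0 0.012 0 0; -1 0 0.005 0 0; -1 0 0 0 0; -1 0 0.004 0 0; -1 0 0.004 0 0; -1 0 0.004 0 0; -1 0 0 0 0; -1 0 0 0 0")

```text
time: 62.27
tcp_pos: [0.618, 0.235, 0.0982]
ee_rot: [-0.707, 0.707, 0.017, -0.017]
ft_force: [0.5, -0.1, -2.3]
finger_gap: 0.0079
```

Call:
jog_arm(motion="-1 0 0.005 0 0; -1 0 0.005 0 0; -1 0 0.005 0 0; -1 0 0.005 0 0; -1 0 0.005 0 0; -1 0 0 0 0; -1 0 0 0 0")

```text
time: 62.85
tcp_pos: [0.6177, 0.2349, 0.0727]
ee_rot: [-0.707, 0.707, 0.016, -0.017]
ft_force: [-0.3, 0.1, -1.6]
finger_gap: 0.0078
```

Call:
jog_arm(motion="-1 0 0.005 0 0; -1 0 0.005 0 0; -1 0 0.003 0 0; -1 0 0.002 0 0; -1 0 0.002 0 0; -1 0 0.001 0 0; -1 0 0.001 0 0; -1 0 0 0 0; -1 0 0 0 0")

```text
time: 63.6
tcp_pos: [0.6181, 0.235, 0.0545]
ee_rot: [0.707, -0.707, -0.017, 0.017]
ft_force: [0.2, -0.1, -2.4]
finger_gap: 0.0075
```

Call:
jog_arm(motion="-1 0 0.001 0 0; -1 0 0.001 0 0; -1 0 0 0 0; -1 0 0 0 0")

```text
time: 63.93
tcp_pos: [0.6182, 0.235, 0.0525]
ee_rot: [0.707, -0.707, -0.017, 0.016]
ft_force: [-0.1, 0.3, -1.3]
finger_gap: 0.0078
```

Call:
jog_arm(motion="-1 0 0.001 0 0; -1 0 0 0 0; -1 0 0 0 0; -1 0 0 0 0")

```text
time: 64.27
tcp_pos: [0.6183, 0.235, 0.0525]
ee_rot: [-0.707, 0.707, 0.017, -0.016]
ft_force: [-3.7, -0.7, 4.9]
finger_gap: 0.0076
```

Board is on the floor. I'll release, retreat and check.

Call:
jog_arm(motion="-0.6 0 0 0 0; -0.6 0 0 0 0; -0.6 0 0 0 0; -0.6 0 -0.01 0 0; -0.6 0 -0.02 0 0; -0.6 0 -0.03 0 0; -0.6 0 -0.035 0 0; -0.6 0 -0.035 0 0; -0.6 0 -0.035 0 0; -0.6 0 0 0 0")

```text
time: 65.1
tcp_pos: [0.6224, 0.2359, 0.2268]
ee_rot: [0.708, -0.706, -0.022, 0.011]
ft_force: [-0.0, 0.3, 0.3]
finger_gap: 0.0188
```

Call:
jog_arm(motion="0 -0.03 -0.01 0 0; 0 -0.03 -0.01 0 0; 0 -0.03 -0.01 0 0; 0 -0.03 -0.01 0 0; 0 -0.03 0 -0.01 0; 0 -0.03 0 -0.02 0; 0 0 0 -0.02 0; 0 0 0 -0.02 0; 0 0 0 0 0; 0 0 0 0 0")

```text
time: 65.93
tcp_pos: [0.4416, 0.1563, 0.2567]
ee_rot: [0.707, -0.707, -0.016, 0.016]
ft_force: [-0.0, 0.6, -0.3]
finger_gap: 0.0467
```

Run:
```python
from h import *
plan([.4,.2,.25])
for nm,n in (('wrist','w35'),('top','top3'),('scene','s10')):
    im,d,p=shot(nm,n); W=cloud(d,p)
    q=W[...,:2]-TR; X=q@TX; Y=q@TY; H=W[...,2]
    for s in (1,-1):
        m=(abs(Y-s*.205)<.014)&(abs(X)<.08)&(H>.09)&(H<.13)
        if m.sum()>8: print(n,'board',s,m.sum(),'X',(np.percentile(X[m],[1,99])*1000).round(1),'Ymid',(np.median(Y[m])*1000).round(1),'ztop',np.percentile(H[m],[50,95]).round(4))
    for yc in (.115,0,-.115):
        m=(abs(Y-yc)<.042)&(abs(X-.005)<.04)&(abs(X-.005)>.014)&(H>.05)&(H<.085)
        if m.sum()>20: 
            f=np.linalg.lstsq(np.c_[X[m],Y[m],np.ones(m.sum())],H[m],rcond=None)[0]; print('  case',yc,m.sum(),'slopes',f[:2].round(4),'z',np.median(H[m]).round(4))
im,d,p=load('s10'); c=im[110:330,170:490]; cv2.imwrite('pics/s10c.png',cv2.resize(c,None,fx=2.5,fy=2.5,interpolation=cv2.INTER_CUBIC)[:,:,::-1])
```

```text
t 65.93 tcp [0.4416 0.1563 0.2567] jaw 92.58 down [ 0.001  0.    -1.   ] F [-0.01  0.55 -0.32] gap 0.0467 j6 -1.52
after turn, tool shift mm: [-39.6   6.7  45.5]
w35 board 1 225 X [-1.9 52.8] Ymid 202.8 ztop [0.102  0.1034]
  case 0.115 387 slopes [ 0.0161 -0.0037] z 0.0663
top3 board 1 68 X [-2.9 55.3] Ymid 203.6 ztop [0.1002 0.1047]
top3 board -1 113 X [-57.6  54.7] Ymid -203.3 ztop [0.1012 0.1046]
  case 0.115 407 slopes [ 0.0084 -0.0015] z 0.0661
  case 0 393 slopes [ 0.0113 -0.003 ] z 0.066
  case -0.115 404 slopes [0.0077 0.0045] z 0.066
s10 board 1 165 X [-58.   55.2] Ymid 207.6 ztop [0.1005 0.1043]
s10 board -1 145 X [-58.5  58. ] Ymid -201.3 ztop [0.098  0.1022]
  case 0.115 386 slopes [0.0128 0.0221] z 0.0655
  case 0 370 slopes [ 0.0108 -0.0024] z 0.0642
  case -0.115 309 slopes [ 0.0017 -0.0005] z 0.0642
```

View pics/s10c.png

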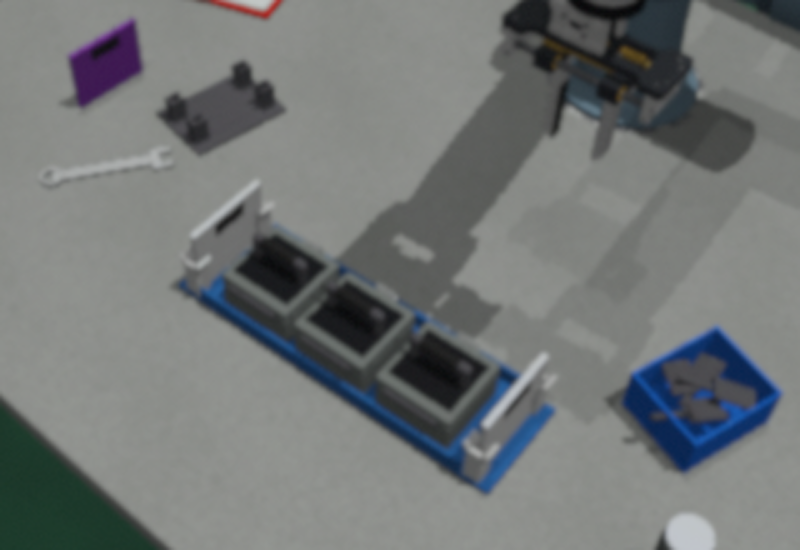

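View pics/w35.png

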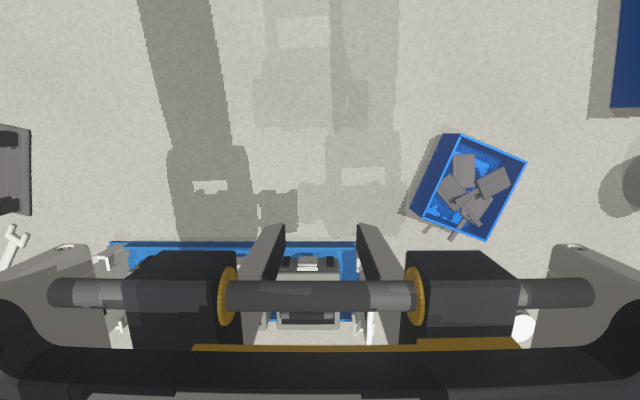

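Run:
```python
from h import *
env.finish_job(); print(env.observe()['time'])
```

```text
the job is handed in; nothing more can be done
the job is handed in; nothing more can be done
```

The job is handed in at about 66 s: all three cases are in the tray and both aluminium boards are in its end slots.

**Lids:** The tug showed the left and right cases (y ≈ +0.165 and −0.168) uncaught. I pushed both lids down until they lay flat, and a second tug lifted each case by its handle. The middle case was caught from the start.

**Last checks:**
- **Cases:** All three stand on the tray floor with lids flat within about 0.01–0.02 rad. One scene-camera fit read 0.022 rad sideways, on the left case. Lid tops are at about 66 mm.
- **Boards:** Both board tops are at about 103 mm, which is fully home. Both touched the floor and are within about 3 mm along the slot. The scene camera put each board about 3 mm off the slot line towards +y. The top and wrist cameras put them within 2 mm.
- **Other things:** The purple board, wrench, oil can and bin look undisturbed in the pictures; I did not measure them.

**Disagreements on the way:**
- **Fingertips:** They sit about 20 mm above the reported TCP, against the description. Because of that, my first grasp slid off the left case's handle with about 20 N. I found the offset in the wrist depth image and corrected for it.
- **Tray rims:** The middle and right cases each touched a rim on first lowering, up to about 28 N at the wrist. I lifted them, shifted them about 5 mm and set them down again.
- **Camera offset:** The wrist camera placed the tray about 1 mm off the fixed cameras. I used the wrist readings for inserting the boards.

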